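# Chock the roller on the inclined plane and raise the plane

### The job

Set up the next rolling run on the inclined-plane apparatus: while its deck is still down, gently lay the steel roller crosswise on the deck, centred, by the two stop pins at the lifting end, and let go of it; then set the wooden wedge chock on the deck on the roller's low side, thin edge towards the roller, and push it up until the roller is snug between chock and pins. Then lift the deck by its handle all the way to its upper stop and let go, so that the roller leans on the chock and stays put. Leave the other things in and beside the taped bay where they stand.

Things in the scene. Friction and masses are not known exactly. Their poses are not given: they have to be found in the camera images.
- ramp: Inclined-plane apparatus, fixed to the bench: grey base plate 170 x 320 mm, 24 mm high, carrying an aluminium deck 160 x 265 mm hinged along one short edge. Origin on the bench about under the middle of its 346 mm overall length (base plus handle); its y axis points along the deck towards the lifting (handle) end, x across the deck, z up. A slotted arc strip, up to 140 mm high, stands beside the deck on the +x side, 92 mm from the centre line and 77 mm along +y.
- deck (a joint): Tilt of the deck in rad, 0 = down (level, its top 55 mm above the bench), 0.21 (12 degrees) = against its upper stop. The hinge line lies 155 mm behind the ramp's origin (-y), 45 mm above the bench. A spring and a stiff clamp carry the weight: the deck stays at whatever angle it is left, and lifting it at the handle takes about 9 N when loaded.
- rest_line (a point): Point on the deck's top surface, on its centre line, exactly below the roller's axis when the roller touches both stop pins; 223 mm from the hinge line. Axes as the ramp's when the deck is down (x across, y uphill towards the pins, z out of the deck), and tilting with the deck. The stop pins are two upright steel pins 14 mm thick, 34 mm high, 48 mm either side of the centre line, 35 mm uphill of this point; the deck ends 47 mm uphill of it.
- handle (a point): Middle of the handle: a round steel cross bar 12 mm thick, 124 mm long, parallel to the hinge line (along x), level with the deck plate, 315 mm from the hinge line its centre 45 mm beyond the deck's end; 49 mm above the bench when the deck is down.
- roller: The roller: a plain hollow steel cylinder with closed ends, 56 mm in diameter, 120 mm long, about 0.6 kg. Origin at its middle, on its axis; x is its axis (y and z turn as it rolls). It starts lying in the V-blocks, its axis 31.8 mm above the bench. It stays on a level surface but rolls freely on a slope of more than about 5 degrees.
- vblocks: Pair of low dark steel V-blocks on a thin plate, 112 x 74 mm, 22 mm high, fixed to the bench, that the roller lies in. Origin under the middle, x along the roller. The saddles stand 36 to 52 mm from the middle, so the middle 72 mm of the roller is free on both sides.
- chock: The chock: plain wooden wedge 90 mm long, 45 mm wide, 45 mm high, about 0.14 kg. Origin at the centre of its underside; x points from its thick end to its thin edge, z up. Its face slopes at 40 degrees from the thin edge to the top at x = -7 mm; from there to the square back at x = -45 mm the top is flat. It starts flat on the bench, its thin edge pointing anywhere within about 70 degrees of the world's +y.
- chock_tip (a point): Middle of the chock's thin edge, on its underside, 45 mm ahead of its origin; axes as the chock's. With the chock tight against the roller it lies 10 mm downhill of the line below the roller's axis.
- bay: Yellow tape corners stuck on the bench round an area 308 x 328 mm, flat; origin at its centre. V-blocks, chock, block, jar, weight, beaker and scoop start in it.
- pad_block: Bystander: plain rectangular wooden block 80 x 45 x 45 mm (no sloping face). Origin at the centre of its underside, x along its length.
- jar: Bystander: amber glass jar, 58 mm in diameter, 85 mm high; origin under its centre.
- weight: Bystander: steel knob weight, 42 mm in diameter, 74 mm high; origin under its centre.
- beaker: Bystander: glass beaker, 68 mm in diameter, 90 mm high; origin under its centre.
- scoop: Bystander: steel lab scoop 160 mm long, up to 52 mm wide, under 30 mm high; origin under its middle, x from handle to bowl.
- bottle: Bystander: white bottle, 64 mm in diameter, 150 mm high, between the apparatus and the bay; origin under its centre.

How it is judged:
On the way, in this order (a step that is already met when the one before it is completed fails the run):
1. the roller lies released and still, crosswise on the upper part of the deck, which is down (y of roller in the frame of rest_line between -0.1 and 0.01 m and x of roller in the frame of rest_line between -0.03 and 0.03 m and z of roller in the frame of rest_line between 0.022 and 0.034 m and angle between the x axis of roller and the x axis of rest_line, either way round below 0.25 rad and value of joint deck below 0.03 rad and contact force between the fingers and roller below 0.1 N and linear speed of roller below 0.03 m/s), for 0.2 s.
2. the chock stands on the deck, thin edge against the roller's low side, the roller snug between it and the stop pins, the deck still down (y of roller in the frame of rest_line between -0.009 and 0.01 m and x of roller in the frame of rest_line between -0.03 and 0.03 m and z of roller in the frame of rest_line between 0.022 and 0.034 m and y of chock_tip in the frame of rest_line between -0.02 and 0 m and x of chock_tip in the frame of rest_line between -0.03 and 0.03 m and z of chock_tip in the frame of rest_line between -0.004 and 0.005 m and y of chock in the frame of rest_line between -0.08 and -0.04 m and angle between the x axis of roller and the x axis of rest_line, either way round below 0.12 rad and angle between the x axis of chock and the y axis of rest_line, either way round below 0.2 rad and angle between chock's own z axis and vertical below 0.35 rad and value of joint deck below 0.03 rad), for 0.2 s.
At the end, for the whole second after the job is handed in: Deck at its upper stop (over 0.19 rad), still. Roller crosswise (7 degrees) within 13 mm of the pins, 30 mm of centre, leaning on the chock (over 0.2 N). Chock flat on the deck, thin edge uphill, within 11 degrees and 30 mm of centre. Both at rest (y of roller in the frame of rest_line between -0.013 and 0.01 m and x of roller in the frame of rest_line between -0.03 and 0.03 m and z of roller in the frame of rest_line between 0.022 and 0.034 m and y of chock_tip in the frame of rest_line between -0.026 and 0 m and x of chock_tip in the frame of rest_line between -0.03 and 0.03 m and z of chock_tip in the frame of rest_line between -0.004 and 0.005 m and y of chock in the frame of rest_line between -0.08 and -0.04 m and angle between the x axis of roller and the x axis of rest_line, either way round below 0.12 rad and angle between the x axis of chock and the y axis of rest_line, either way round below 0.2 rad and angle between chock's own z axis and vertical below 0.35 rad and value of joint deck above 0.19 rad and contact force between chock and roller above 0.2 N and linear speed of each of roller, chock below 0.01 m/s and velocity of joint deck below 0.02 rad/s); the robot touches nothing.
It fails at once if a bystander is shifted by more than 30 mm (distance of any of pad_block, jar, weight, beaker, scoop, bottle from where it was at the start of the episode above 0.03 m).
It fails at once if a bystander is knocked over (angle between any of pad_block, jar, weight, beaker, bottle's own z axis and vertical above 0.6 rad).
It fails at once if the roller is dropped or banged onto the apparatus (over 80 N) (contact force between roller and ramp above 80 N).
It also fails if it takes over 72 s, if anything falls off the work surface, if the arm or the gripper's body presses on something with over 40 N, if the wrist force passes 120 N, or if a joint passes its speed limit or range.

### The arm

A 6-joint arm with a two-finger parallel gripper is mounted at the origin on the work surface. World frame = base frame: x ahead of the robot, y to its left, z up, the work surface at z = 0. Lengths are in m, angles in rad, forces in N, time in s.
With the tool pointing down it reaches from about 0.3 to 0.775 m from the base axis. Payload 14.6 kg.
Tool frame: the origin (TCP) lies at the very end of the fingers, on their centre line; the grasp point (between the pads) lies 19 mm behind it (ctrl.hold_point_z is the distance from the TCP to the grasp point, in m); x points along the fingers, y is the direction in which the jaws open and shut, and the axes are right-handed (so a half turn about x gives the same grasp; the last joint's range is limited). The gripper opens to 94 mm and grips with 3 to 60 N. Pads are 16 mm wide; open, the fingers measure 119 mm over their backs; the gripper's body (75 mm by 177 mm) begins 78 mm behind the grasp point.
Start: joints at [-1.388, 0.3, 1.521, -0, 1.321, -0.067], TCP at [0.136, -0.533, 0.178] pointing down, gripper open.
Joint ranges: [-3.03, 3.03], [-0.79, 2.21], [0.23, 2.52], [-1.04, 4.18], [0, 3.07], [-2.55, 2.55]. Speed limits (rad/s): [2.22, 2.22, 2.57, 3.14, 3.14, 3.14].

### API

Orientations are given as [roll, pitch, yaw] about the fixed x, y, z axes, in that order (R = Rz(yaw) Ry(pitch) Rx(roll)).
In Python, from station import get_obs, camera, ticket, ctrl gives the robot as it stands.
- The arm moves only by the tool step_arm, never from a script. Its argument "motion" is a list that holds one entry, the list of rows, each a list of 6 numbers: the shift along the tool's x, y, z in m, then the turn, a rotation vector about the tool's x, y, z in degrees. A call has 1 to 12 rows; each row shifts and turns the commanded pose from where the row before left it, along the tool's axes as they then stand; what a row does not reach is not made up. A row lasts 1/8 s, in which the tool goes at most 62.5 mm and 10.7 degrees, less where a joint would pass 70% of its speed; a pose out of reach is approached as far as the arm can. A call is refused whole if a number of a shift passes 0.0625 or a number of a turn 10.7, either way. A call with a gripper value outside its range is refused whole. "fingers" is the finger opening in m, from 0 to 0.094, set as the call begins (left out, the last holds). The fingers move at their own pace and stop on an object; "squeeze" is the grip in N (left out, the last holds). Time passes only in rows, so rows that do not move let the fingers close. It gives the time, the measured TCP pose, the force and the opening at its end, in the units of the state.
- get_obs(): the state, without advancing time (a new reading comes with each control period).
- camera(name): name is "side" or "top"; returns a dict with "pixels" (480x640x3 uint8, red, green, blue), "fx", "fy", "cx", "cy" (pixels), "k1" (the pictures are not rectified: a ray, as slopes to the right and down, at radius r is drawn at 1 + k1 r^2 times it, then the intrinsics apply), "extrinsics" (4x4, takes a point from world to camera coordinates). Camera axes: x right, y up, looking along -z (the intrinsics and any distortion apply to the point x, -y, -z); pixel columns grow to the right and rows downward; lengths in m; the calibration is good to about 2 mm. A picture is of the moment at which its call begins. There is no depth.
- ticket.hand_in(): hands the job in, once; it reports no verdict.
The state is a dict: "time_s": time; "qpos": joint angles; "joint_vel": joint speeds; "tau": joint torques, N m; "ee_pos": TCP position; "eef_rot": TCP orientation; "force": force on the tool from outside, world axes, zero at the start; "moment": the same for the moment, N m; "grip_width": finger opening in m.
Only numpy, scipy, OpenCV 4.12 (cv2) and the standard library are available. Lean on these libraries where they do the work, as an engineer would, in place of code of your own. Each camera call takes 0.05 s, during which the arm holds its last target.

## Working session

There is one attempt and no reset: what is moved stays moved. The work goes in short steps, Python scripts to look and compute and a tool call to move; the robot and the scene stay as the last step left them, time stands still between calls to the robot, and variables do not carry over. Pictures are saved under pics/ and viewed, and the job is handed in when it is done.

Besides the shell and the picture viewer there is one more tool, called after "Request:" by a JSON object that holds its "name" and its "arguments". step_arm: Moves the arm, as the interface text tells. Its arguments: {"type":"object","properties":{"motion":{"type":"array","items":{"type":"array","items":{"type":"array","items":{"type":"number"}}}},"fingers":{"type":"number"},"squeeze":{"type":"number"}},"required":["motion"]}

```bash
ls; mkdir -p pics
python3 - <<'E'
from station import get_obs,camera,ctrl
import cv2,numpy as np
o=get_obs();print(o['time_s'],o['ee_pos'],o['eef_rot'],o['grip_width'],o['force'])
print([a for a in dir(ctrl) if a[0]!='_'],ctrl.hold_point_z)
for n in('side','top'):
    c=camera(n);cv2.imwrite(f'pics/{n}0.png',c['pixels'][:,:,::-1]);np.savez(f'{n}0.npz',**c)
    print(n,c['fx'],c['cx'],c['cy'],c['k1'],np.round(c['extrinsics'],3).tolist())
E
```

```text
pics
0.0 [ 0.13587874 -0.53265687  0.17749171] [-1.6275493   1.56965729  1.76378848] 0.09383429726202096 [ 0.97954419 -0.83472144 -0.20726608]
['MotionError', 'hold_point_z'] 0.0188
side 582.4584771065009 316.6322156099777 233.2560940232409 0.000492262389178248 [[-0.758, -0.652, 0.019, 0.399], [0.433, -0.482, 0.762, -0.281], [-0.487, 0.586, 0.648, -0.973], [0.0, 0.0, 0.0, 1.0]]
top 443.9039238226375 313.00854795826604 233.62055356156162 0.003939252057218752 [[0.022, -1.0, -0.002, -0.004], [0.998, 0.022, 0.057, -0.519], [-0.057, -0.004, 0.998, -1.037], [0.0, 0.0, 0.0, 1.0]]
```

View pics/top0.png

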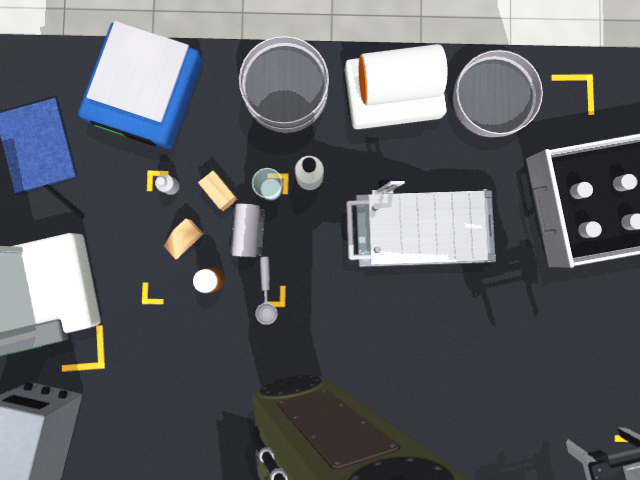

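View pics/side0.png

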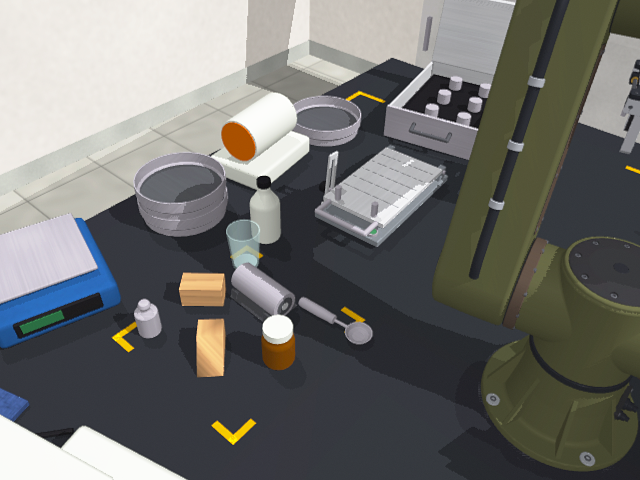

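Run:
```python
import cv2
t=cv2.imread('pics/top0.png');s=cv2.imread('pics/side0.png')
a=cv2.resize(t[145:325,130:330],None,fx=4,fy=4,interpolation=cv2.INTER_CUBIC)[:600]
cv2.imwrite('pics/a.png',cv2.resize(t[160:310,130:330],None,fx=4,fy=4,interpolation=cv2.INTER_CUBIC))
cv2.imwrite('pics/b.png',cv2.resize(s[250:400,130:330],None,fx=4,fy=4,interpolation=cv2.INTER_CUBIC))
cv2.imwrite('pics/c.png',cv2.resize(t[170:290,335:505],None,fx=4.7,fy=4.7,interpolation=cv2.INTER_CUBIC))
```

```text
(no output)
```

View pics/a.png

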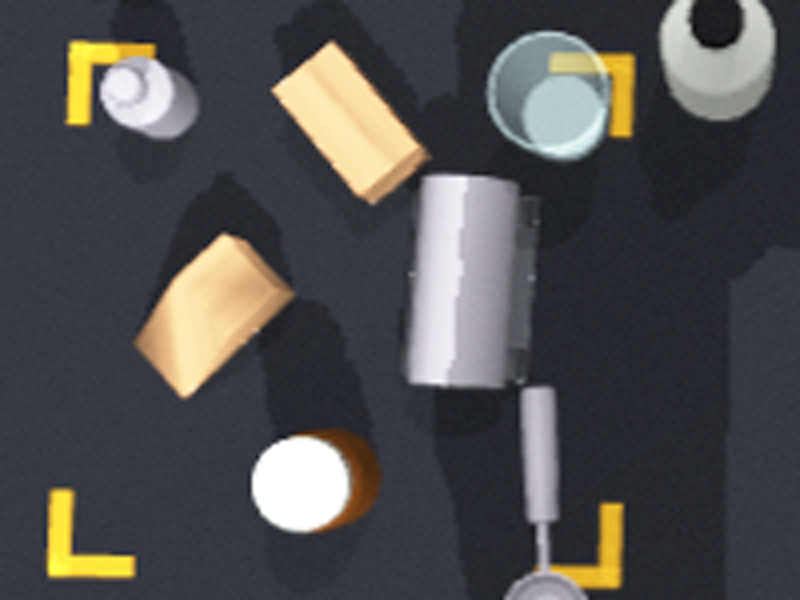

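View pics/b.png

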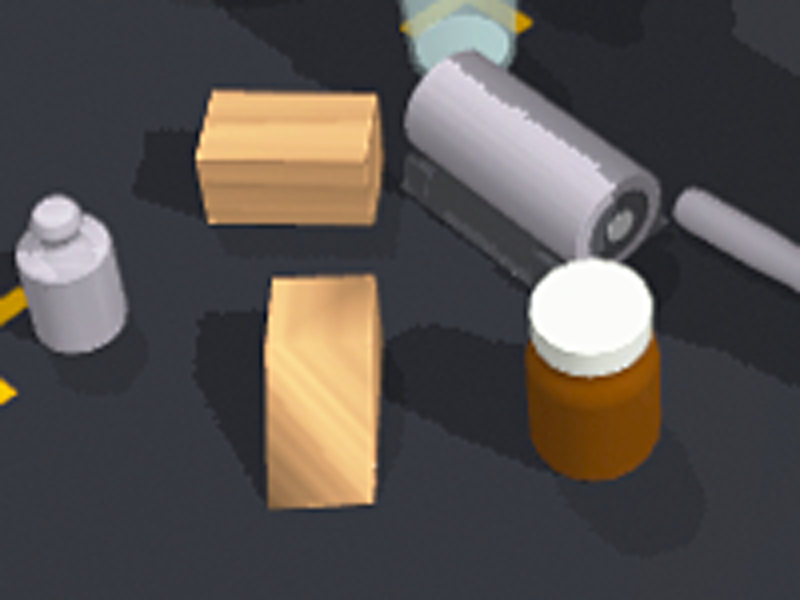

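View pics/c.png

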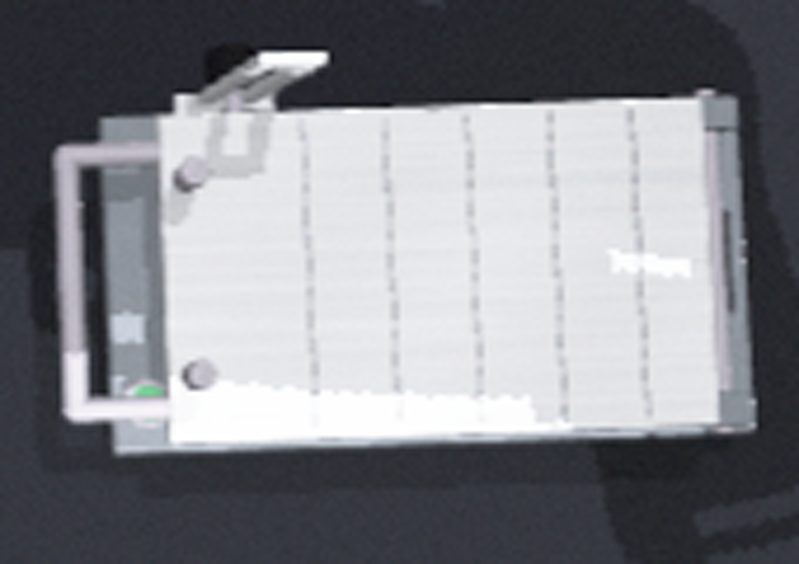

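```bash
cat > h.py <<'E'
import numpy as np,cv2
def cam(n):
    d=np.load(n+'.npz'); return {k:d[k] for k in d.files}
def ray(c,px):
    px=np.array(px,float); u=np.array([[(px[0]-c['cx'])/c['fx'],(px[1]-c['cy'])/c['fy']]])
    d=np.array([c['k1'],0,0,0,0],float).ravel()
    p=cv2.undistortPoints(u.reshape(1,1,2),np.eye(3),d).ravel()
    E=c['extrinsics'];R,t=E[:3,:3],E[:3,3]
    return -R.T@t, R.T@np.array([p[0],-p[1],-1])
def onz(c,px,z):
    o,d=ray(c,px); return o+d*(z-o[2])/d[2]
def tri(c1,p1,c2,p2):
    o1,d1=ray(c1,p1);o2,d2=ray(c2,p2)
    s=np.linalg.lstsq(np.c_[d1,-d2],o2-o1,rcond=None)[0]
    a=o1+d1*s[0];b=o2+d2*s[1]; return (a+b)/2,np.linalg.norm(a-b)
def proj(c,P):
    q=c['extrinsics'][:3,:3]@np.array(P)+c['extrinsics'][:3,3]
    x,y=q[0]/-q[2],-q[1]/-q[2]; f=1+c['k1']*(x*x+y*y)
    return c['fx']*x*f+c['cx'],c['fy']*y*f+c['cy']
E
python3 - <<'E'
from h import *
np.set_printoptions(precision=4,suppress=True)
T=cam('top0');S=cam('side0')
A=lambda x,y:(130+x/4-.375,160+y/4-.375); B=lambda x,y:(130+x/4-.375,250+y/4-.375); C=lambda x,y:(335+x/4.7-.4,170+y/4.7-.4)
print('deck corners');D=[onz(T,C(*p),.055)[:2] for p in[(160,116),(170,442),(703,98),(718,424)]];print(np.array(D))
print('handle',[onz(T,C(*p),.049)[:2] for p in[(67,152),(76,412)]])
print('pins',[onz(T,C(*p),.089)[:2] for p in[(192,172),(202,370)]])
print('roller',r:=np.array([onz(T,A(*p),.0318)[:2] for p in[(424,177),(520,182),(507,387),(405,383)]]),r.mean(0))
ra=(r[0]+r[1]-r[2]-r[3])/2;print('len',np.linalg.norm(ra),'yaw',np.degrees(np.arctan2(ra[1],ra[0])),np.linalg.norm(r[0]-r[1]))
print('chock tip',[onz(T,A(*p),.0)[:2] for p in[(135,345),(186,399)]],'back top',[onz(T,A(*p),.045)[:2] for p in[(230,234),(296,293)]])
print('side chock tip',[onz(S,B(*p),.0)[:2] for p in[(267,508),(374,503)]],'back top',[onz(S,B(*p),.045)[:2] for p in[(272,276),(375,275)]])
for n,p,z in[('jar',(302,482),.085),('weight',(125,85),.074),('pad',(349,107),.045),('scoop',(540,455),.015)]:print(n,onz(T,A(*p),z)[:2])
print('beaker',onz(T,A(549,93),.09)[:2],'bottle',onz(T,A(716,20),.15)[:2])
print('block corners',[onz(T,A(*p),.045)[:2] for p in[(333,42),(272,91),(368,190),(424,150)]])
E
```

```text
deck corners
[[ 0.6099 -0.1185]
 [ 0.4516 -0.1256]
 [ 0.6244 -0.3824]
 [ 0.4661 -0.3896]]
handle [array([ 0.5921, -0.0739]), array([ 0.4651, -0.0805])]
pins [array([ 0.5787, -0.1298]), array([ 0.4858, -0.1357])]
roller [[0.5841 0.1895]
 [0.5823 0.1333]
 [0.4625 0.1374]
 [0.4635 0.1968]] [0.5231 0.1643]
len 0.12035039066611873 yaw -2.6994720370143575 0.05626955875912717
chock tip [array([0.4829, 0.3654]), array([0.4512, 0.3335])] back top [array([0.547 , 0.2979]), array([0.5138, 0.2587])]
side chock tip [array([0.4857, 0.3634]), array([0.4534, 0.3314])] back top [array([0.5504, 0.2988]), array([0.5167, 0.268 ])]
jar [0.4078 0.2416]
weight [0.6274 0.3518]
pad [0.6223 0.2319]
scoop [0.4229 0.119 ]
beaker [0.6253 0.1113] bottle [0.6552 0.0188]
block corners [array([0.66  , 0.2424]), array([0.6306, 0.2768]), array([0.5742, 0.2192]), array([0.5982, 0.1877])]
```

```bash
cat >> h.py <<'E'
from scipy.spatial.transform import Rotation as Ro
def go(x,y,z,yaw=None):
    """deltas in tool frame to world TCP, jaw-axis yaw in deg (mod 180)"""
    from station import get_obs
    o=get_obs();R=Ro.from_euler('xyz',o['eef_rot']).as_matrix();np.set_printoptions(precision=4,suppress=True)
    jy=np.degrees(np.arctan2(R[1,1],R[0,1]))
    print('t',round(o['time_s'],2),'pos',o['ee_pos'],'jaw yaw %.2f'%jy,'toolx',R[:,0],'q',np.round(o['qpos'],2),'F',o['force'],'w',round(o['grip_width'],4))
    d=np.array([x,y,z])-o['ee_pos']
    if yaw is not None:
        t=(yaw-jy+90)%180-90   # about world z
        R2=Ro.from_euler('z',t,degrees=True).as_matrix()@R
        print('turn about tool x: %.2f (alt %.2f)'%(-t,-t-np.sign(-t)*180),' shift before turn',R.T@d,' after turn',R2.T@d)
    else: print('shift',R.T@d)
E
python3 -c "
from h import *
go(.523,.164,.2,87.3)"
```

```text
t 0.1 pos [ 0.1359 -0.5327  0.1775] jaw yaw -75.69 toolx [-0.0002  0.001  -1.    ] q [-1.39  0.3   1.52 -0.    1.32 -0.07] F [ 0.636  -0.2103  0.537 ] w 0.0938
turn about tool x: 17.01 (alt -162.99)  shift before turn [-0.0218 -0.5794 -0.5473]  after turn [-0.0217 -0.7142 -0.3538]
```

Request:
{"name": "step_arm", "arguments": {"motion": [[[-0.011,0,0,8.5,0,0],[-0.011,0,0,8.5,0,0],[0,-0.04,-0.02,0,0,0],[0,-0.04,-0.02,0,0,0],[0,-0.04,-0.02,0,0,0],[0,-0.04,-0.02,0,0,0],[0,-0.04,-0.02,0,0,0],[0,-0.04,-0.02,0,0,0],[0,-0.04,-0.02,0,0,0],[0,-0.04,-0.02,0,0,0],[0,-0.04,-0.02,0,0,0],[0,-0.04,-0.02,0,0,0]]], "fingers": 0.094}}

```text
time_s: 1.6
ee_pos: [0.3549, -0.1413, 0.2]
eef_rot: [-2.964, 1.571, 0.13]
force: [0.1, -0.2, -0.1]
grip_width: 0.094
```

Request:
{"name": "step_arm", "arguments": {"motion": [[[0,-0.04,-0.02,0,0,0],[0,-0.04,-0.02,0,0,0],[0,-0.04,-0.02,0,0,0],[0,-0.04,-0.02,0,0,0],[0,-0.04,-0.02,0,0,0],[0,-0.04,-0.02,0,0,0],[0,-0.04,-0.02,0,0,0],[0,-0.03,-0.0138,0,0,0],[0,0,0,0,0,0]]]}}

```text
time_s: 2.72
ee_pos: [0.5227, 0.1611, 0.1991]
eef_rot: [0.178, 1.569, -3.009]
force: [-0.3, -0.6, -0.5]
grip_width: 0.0943
```

```bash
python3 -c "
from h import *
go(.523,.164,.015,87.3)
from station import camera
c=camera('side');cv2.imwrite('pics/side1.png',c['pixels'][:,:,::-1])"
```

```text
t 2.73 pos [0.5227 0.1611 0.1991] jaw yaw -92.57 toolx [-0.0014 -0.0002 -1.    ] q [0.23 0.28 1.5  0.   1.37 1.85] F [-0.3051 -0.5555 -0.5049] w 0.0943
turn about tool x: 0.13 (alt -179.87)  shift before turn [ 0.1841 -0.0029 -0.0004]  after turn [ 0.1841 -0.0029 -0.0004]
```

Request:
{"name": "step_arm", "arguments": {"motion": [[[0.03,-0.0029,0,0,0,0],[0.04,0,0,0,0,0],[0.04,0,0,0,0,0],[0.04,0,0,0,0,0],[0.02,0,0,0,0,0],[0.013,0,0,0,0,0],[0,0,0,0,0,0]]]}}

```text
time_s: 3.65
ee_pos: [0.5225, 0.1621, 0.0169]
eef_rot: [0.307, 1.57, -2.882]
force: [0.0, 0.2, 0.8]
grip_width: 0.0939
```

```bash
python3 -c "
from h import *
go(.523,.164,.015,87.3)
from station import camera
c=camera('side');cv2.imwrite('pics/side2.png',cv2.resize(c['pixels'][180:380,130:400,::-1],None,fx=2.9,fy=2.9))
c=camera('top');cv2.imwrite('pics/top2.png',cv2.resize(c['pixels'][130:330,130:330,::-1],None,fx=3,fy=3))"
```

```text
t 3.65 pos [0.5225 0.1621 0.0169] jaw yaw -92.72 toolx [-0.0007 -0.0002 -1.    ] q [ 0.23  0.48  1.68 -0.    0.98  1.85] F [0.0243 0.2476 0.757 ] w 0.0939
turn about tool x: -0.02 (alt 179.98)  shift before turn [ 0.0019 -0.002  -0.0004]  after turn [ 0.0019 -0.002  -0.0004]
```

View pics/side2.png

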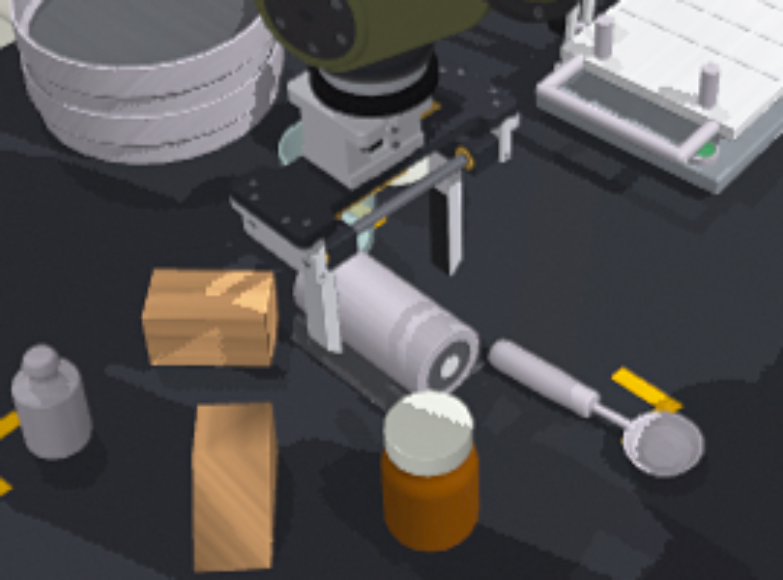

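The fingers straddle the roller in the middle, near finger at about (325,300) and far finger at (447,225), with no bystander touched. I'll close now.

Request:
{"name": "step_arm", "arguments": {"motion": [[[0.002,-0.001,0,0,0,0],[0,0,0,0,0,0],[0,0,0,0,0,0],[0,0,0,0,0,0],[0,0,0,0,0,0],[0,0,0,0,0,0],[0,0,0,0,0,0],[0,0,0,0,0,0]]], "fingers": 0.04, "squeeze": 30}}

```text
time_s: 4.75
ee_pos: [0.5229, 0.1639, 0.015]
eef_rot: [-1.767, 1.57, 1.327]
force: [0.4, 5.1, -2.0]
grip_width: 0.0496
```

```bash
python3 -c "
from h import *
go(.523,.164,.015,87.3)"
```

```text
t 4.75 pos [0.5229 0.1639 0.015 ] jaw yaw -92.68 toolx [ 0.0001  0.0004 -1.    ] q [0.24 0.49 1.68 0.   0.98 1.85] F [ 0.3963  5.0988 -2.0163] w 0.0496
turn about tool x: 0.02 (alt -179.98)  shift before turn [ 0.     -0.0001 -0.0001]  after turn [ 0.     -0.0001 -0.0001]
```

```bash
python3 -c "
from h import *
from station import camera
c=camera('side');cv2.imwrite('pics/side3.png',cv2.resize(c['pixels'][200:350,180:380,::-1],None,fx=4,fy=4))
c=camera('top');cv2.imwrite('pics/top3.png',cv2.resize(c['pixels'][130:330,130:330,::-1],None,fx=3,fy=3))"
```

```text
(no output)
```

View pics/side3.png

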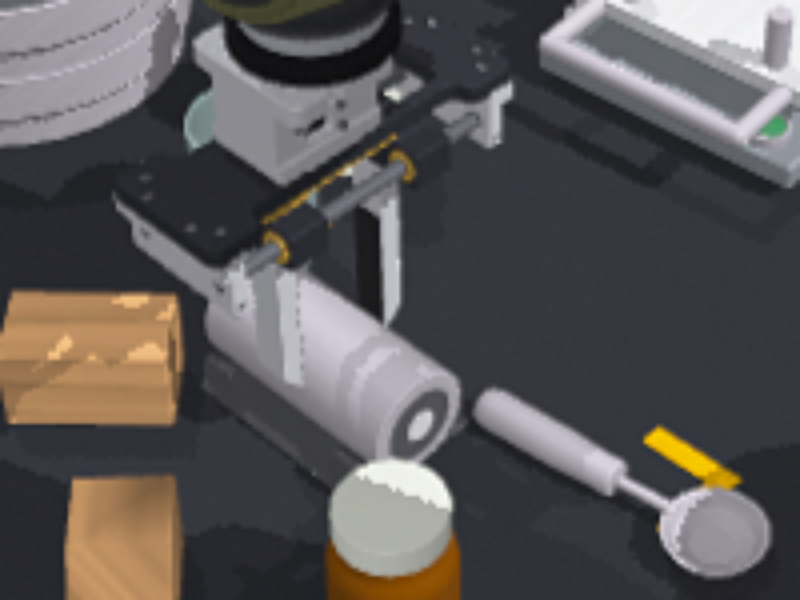

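Request:
{"name": "step_arm", "arguments": {"motion": [[[-0.003,0,0,0,0,0],[-0.007,0,0,0,0,0],[-0.015,0,0,0,0,0],[-0.02,0,0,0,0,0],[-0.02,0,0,0,0,0],[0,0,0,0,0,0]]]}}

```text
time_s: 5.6
ee_pos: [0.5238, 0.1637, 0.0821]
eef_rot: [-2.891, 1.567, 0.203]
force: [-0.6, -0.5, -7.6]
grip_width: 0.0501
```

```bash
python3 -c "
from h import *
go(.5333,-.1715,.15,93.1)
from station import camera
c=camera('side');cv2.imwrite('pics/side4.png',cv2.resize(c['pixels'][150:350,180:380,::-1],None,fx=3,fy=3))
c=camera('top');cv2.imwrite('pics/top4.png',cv2.resize(c['pixels'][130:330,130:330,::-1],None,fx=3,fy=3))"
```

```text
t 5.6 pos [0.5238 0.1637 0.0821] jaw yaw -92.69 toolx [ 0.0034  0.0007 -1.    ] q [ 0.24  0.39  1.63 -0.    1.11  1.85] F [-0.5671 -0.5143 -7.5658] w 0.0501
turn about tool x: -5.79 (alt 174.21)  shift before turn [-0.0681  0.3344 -0.0255]  after turn [-0.0682  0.3352  0.0084]
```

View pics/side4.png

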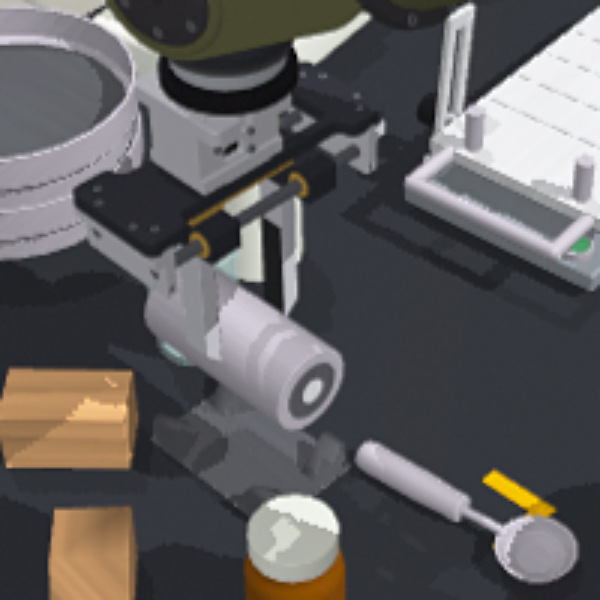

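The roller hangs level in the grip, with the V-blocks empty below it. Next I carry it to the ramp.

Request:
{"name": "step_arm", "arguments": {"motion": [[[-0.035,0,0,-2.9,0,0],[-0.035,0,0,-2.9,0,0],[0,0.03,0.001,0,0,0],[0,0.04,0.001,0,0,0],[0,0.04,0.001,0,0,0],[0,0.04,0.001,0,0,0],[0,0.04,0.001,0,0,0],[0,0.04,0.001,0,0,0],[0,0.04,0.001,0,0,0],[0,0.04,0.0014,0,0,0],[0,0.0252,0,0,0,0],[0,0,0,0,0,0]]]}}

```text
time_s: 7.2
ee_pos: [0.5321, -0.1729, 0.1488]
eef_rot: [-0.336, 1.569, 2.858]
force: [-0.7, 0.2, -6.4]
grip_width: 0.0496
```

```bash
python3 -c "
from h import *
go(.5333,-.1715,.067,93.1)"
```

```text
t 7.2 pos [ 0.5321 -0.1729  0.1488] jaw yaw -87.01 toolx [-0.0018  0.0005 -1.    ] q [-0.38  0.35  1.53 -0.    1.27  1.14] F [-0.6714  0.1863 -6.4309] w 0.0496
turn about tool x: -0.11 (alt 179.89)  shift before turn [ 0.0818 -0.0013 -0.0015]  after turn [ 0.0818 -0.0013 -0.0015]
```

Request:
{"name": "step_arm", "arguments": {"motion": [[[0.02,-0.001,-0.001,0,0,0],[0.025,0,0,0,0,0],[0.02,0,0,0,0,0],[0.009,0,0,0,0,0],[0,0,0,0,0,0]]]}}

```text
time_s: 7.82
ee_pos: [0.5334, -0.17, 0.0757]
eef_rot: [-0.5, 1.57, 2.697]
force: [0.9, 0.2, -6.3]
grip_width: 0.0498
```

```bash
python3 -c "
from h import *
go(.5333,-.1715,.0665,93.1)
from station import camera
c=camera('side');cv2.imwrite('pics/side5.png',cv2.resize(c['pixels'][110:260,280:480,::-1],None,fx=4,fy=4))
c=camera('top');cv2.imwrite('pics/top5.png',cv2.resize(c['pixels'][160:310,320:520,::-1],None,fx=4,fy=4))"
```

```text
t 7.83 pos [ 0.5334 -0.17    0.0757] jaw yaw -86.87 toolx [-0.001   0.0005 -1.    ] q [-0.37  0.43  1.6   0.    1.12  1.14] F [ 0.8815  0.2474 -6.2598] w 0.0498
turn about tool x: 0.03 (alt -179.97)  shift before turn [0.0092 0.0015 0.0002]  after turn [0.0092 0.0015 0.0002]
```

View pics/side5.png

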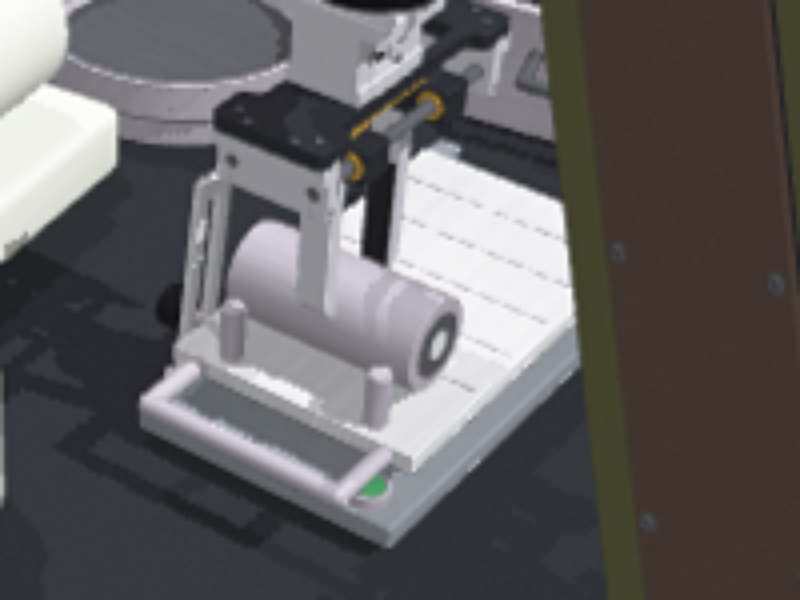

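View pics/top5.png

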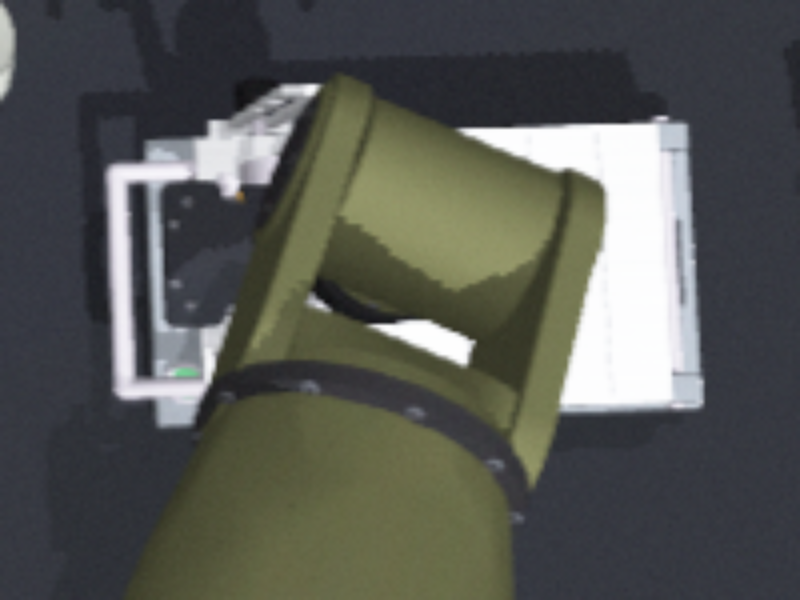

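The roller hangs just above the deck, crosswise, with a small gap to the pins at (232,330) and (377,395) in the side crop. I'll lower it slowly.

Request:
{"name": "step_arm", "arguments": {"motion": [[[0.003,0,0,0,0,0],[0.002,0,0,0,0,0],[0.0015,0,0,0,0,0],[0.001,0,0,0,0,0],[0.0005,0,0,0,0,0],[0,0,0,0,0,0]]]}}

```text
time_s: 8.68
ee_pos: [0.5336, -0.1705, 0.068]
eef_rot: [-0.234, 1.571, 2.962]
force: [1.0, 0.2, -6.4]
grip_width: 0.0501
```

Request:
{"name": "step_arm", "arguments": {"motion": [[[0.0005,0,0,0,0,0],[0.0005,0,0,0,0,0],[0.0005,0,0,0,0,0],[0,0,0,0,0,0]]]}}

```text
time_s: 9.18
ee_pos: [0.5336, -0.1705, 0.0665]
eef_rot: [-0.035, 1.571, -3.122]
force: [0.4, 0.2, -6.8]
grip_width: 0.0498
```

Request:
{"name": "step_arm", "arguments": {"motion": [[[0.0005,0,0,0,0,0],[0.0005,0,0,0,0,0],[0,0,0,0,0,0]]]}}

```text
time_s: 9.55
ee_pos: [0.5337, -0.1706, 0.0661]
eef_rot: [2.702, 1.57, -0.385]
force: [-4.0, 1.9, 4.2]
grip_width: 0.0497
```

Contact with the deck: the load dropped from about -6.5 N to +4 N. I'll ease up and release.

Request:
{"name": "step_arm", "arguments": {"motion": [[[-0.0003,0,0,0,0,0],[0,0,0,0,0,0],[0,0,0,0,0,0],[0,0,0,0,0,0],[0,0,0,0,0,0]]], "fingers": 0.09}}

```text
time_s: 10.18
ee_pos: [0.5336, -0.1705, 0.0658]
eef_rot: [1.465, 1.571, -1.623]
force: [-0.9, -0.3, 0.5]
grip_width: 0.0898
```

Request:
{"name": "step_arm", "arguments": {"motion": [[[-0.015,0,0,0,0,0],[-0.025,0,0,0,0,0],[-0.04,0,0,0,0,0],[-0.04,0,0,0,0,0],[-0.02,0,0,0,0,0]]]}}

```text
time_s: 10.8
ee_pos: [0.5341, -0.1707, 0.2094]
eef_rot: [2.709, 1.567, -0.378]
force: [-1.0, 0.2, 0.0]
grip_width: 0.0899
```

```bash
python3 -c "
from h import *
go(.512,.305,.2,45)
from station import camera
c=camera('side');cv2.imwrite('pics/side6.png',cv2.resize(c['pixels'][110:260,280:480,::-1],None,fx=4,fy=4))"
```

```text
t 10.8 pos [ 0.5341 -0.1707  0.2094] jaw yaw -86.89 toolx [ 0.0035 -0.0014 -1.    ] q [-0.37  0.3   1.45 -0.    1.39  1.14] F [-1.033   0.2315  0.0369] w 0.0899
turn about tool x: 48.11 (alt -131.89)  shift before turn [ 0.0086 -0.4762 -0.0037]  after turn [ 0.0077 -0.3208  0.352 ]
```

View pics/side6.png

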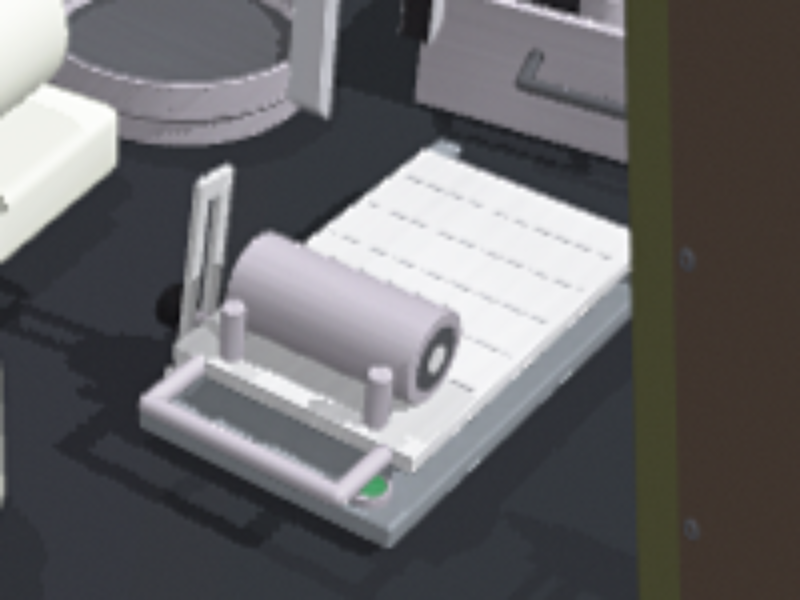

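The roller lies crosswise and still, just short of the pins. Next is the chock; I turn the wrist first.

Request:
{"name": "step_arm", "arguments": {"motion": [[[0,0,0,-10.5,0,0],[0,0,0,-10.5,0,0],[0,0,0,-10.5,0,0],[0,0,0,-10.5,0,0],[0,0,0,-10.5,0,0],[0,0,0,-10.5,0,0],[0,0,0,-10.5,0,0],[0,0,0,-10.5,0,0],[0,0,0,-10.5,0,0],[0,0,0,-10.5,0,0],[0,0,0,-10.5,0,0],[0,0,0,-10.5,0,0]]]}}

```text
time_s: 12.35
ee_pos: [0.5335, -0.1705, 0.206]
eef_rot: [0.726, 1.571, -0.156]
force: [-0.2, -0.0, -0.1]
grip_width: 0.0897
```

Request:
{"name": "step_arm", "arguments": {"motion": [[[0,0,0,-5.9,0,0],[0,0,0,0,0,0]]]}}

```text
time_s: 12.6
ee_pos: [0.5335, -0.1705, 0.206]
eef_rot: [0.297, 1.571, -0.489]
force: [0.1, 0.3, -0.4]
grip_width: 0.09
```

```bash
python3 -c "
from h import *
go(.512,.305,.2,45)"
```

```text
t 12.6 pos [ 0.5335 -0.1705  0.206 ] jaw yaw 44.97 toolx [ 0.0001 -0.0001 -1.    ] q [-0.37  0.3   1.45 -0.    1.39 -1.16] F [ 0.1322  0.3106 -0.4147] w 0.09
turn about tool x: -0.03 (alt 179.97)  shift before turn [ 0.006   0.3208 -0.3516]  after turn [ 0.006   0.321  -0.3514]
```

Request:
{"name": "step_arm", "arguments": {"motion": [[[0,0.03,-0.033,0,0,0],[0,0.03,-0.033,0,0,0],[0,0.03,-0.033,0,0,0],[0,0.03,-0.033,0,0,0],[0,0.03,-0.033,0,0,0],[0,0.03,-0.033,0,0,0],[0,0.03,-0.033,0,0,0],[0,0.03,-0.033,0,0,0],[0,0.03,-0.033,0,0,0],[0,0.03,-0.033,0,0,0],[0,0.0208,-0.0216,0,0,0],[0,0,0,0,0,0]]], "fingers": 0.075}}

```text
time_s: 14.1
ee_pos: [0.5112, 0.3063, 0.2055]
eef_rot: [-2.026, 1.57, -2.812]
force: [0.8, 0.4, -0.2]
grip_width: 0.0753
```

```bash
python3 -c "
from h import *
go(.512,.305,.012,45)"
```

```text
t 14.1 pos [0.5112 0.3063 0.2055] jaw yaw 45.01 toolx [-0.0005 -0.0002 -1.    ] q [ 0.48  0.39  1.34  0.    1.41 -0.31] F [ 0.8286  0.4495 -0.2233] w 0.0753
turn about tool x: 0.01 (alt -179.99)  shift before turn [ 0.1935 -0.0003  0.0015]  after turn [ 0.1935 -0.0003  0.0015]
```

Request:
{"name": "step_arm", "arguments": {"motion": [[[0.04,0,0,0,0,0],[0.04,0,0,0,0,0],[0.04,0,0,0,0,0],[0.025,0,0,0,0,0],[0,0,0,0,0,0]]]}}

```text
time_s: 14.72
ee_pos: [0.5111, 0.3035, 0.0595]
eef_rot: [-1.844, 1.568, -2.631]
force: [0.1, 0.1, 0.6]
grip_width: 0.0752
```

```bash
python3 -c "
from h import *
go(.512,.305,.012,45)
from station import camera
c=camera('side');cv2.imwrite('pics/side7.png',cv2.resize(c['pixels'][230:400,110:310,::-1],None,fx=3.5,fy=3.5))"
```

```text
t 14.72 pos [0.5111 0.3035 0.0595] jaw yaw 44.88 toolx [-0.0028 -0.0016 -1.    ] q [ 0.47  0.52  1.51 -0.    1.12 -0.31] F [0.0765 0.1417 0.615 ] w 0.0752
turn about tool x: -0.12 (alt 179.88)  shift before turn [ 0.0475  0.0018 -0.0004]  after turn [ 0.0475  0.0018 -0.0004]
```

View pics/side7.png

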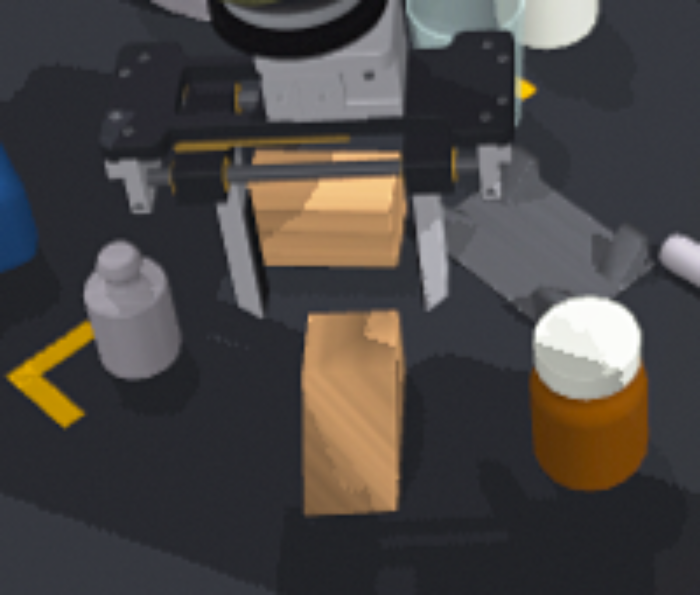

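The fingertips at (252,312) and (435,302) straddle the chock at (352,360) evenly and clear the pad block and weight. I'll go down and close.

Request:
{"name": "step_arm", "arguments": {"motion": [[[0.02,0.001,0,0,0,0],[0.02,0.0005,0,0,0,0],[0.0075,0,0,0,0,0],[0,0,0,0,0,0]]]}}

```text
time_s: 15.28
ee_pos: [0.5125, 0.3059, 0.0127]
eef_rot: [-1.894, 1.57, -2.679]
force: [0.6, 0.3, 1.2]
grip_width: 0.0752
```

```bash
python3 -c "
from h import *
go(.512,.305,.012,45)
from station import camera
c=camera('side');cv2.imwrite('pics/side8.png',cv2.resize(c['pixels'][230:400,110:310,::-1],None,fx=3.5,fy=3.5))"
```

```text
t 15.28 pos [0.5125 0.3059 0.0127] jaw yaw 45.01 toolx [-0.001  -0.0005 -1.    ] q [ 0.48  0.58  1.53  0.    1.03 -0.31] F [0.5854 0.3309 1.169 ] w 0.0752
turn about tool x: 0.01 (alt -179.99)  shift before turn [ 0.0007 -0.001   0.0003]  after turn [ 0.0007 -0.001   0.0003]
```

View pics/side8.png

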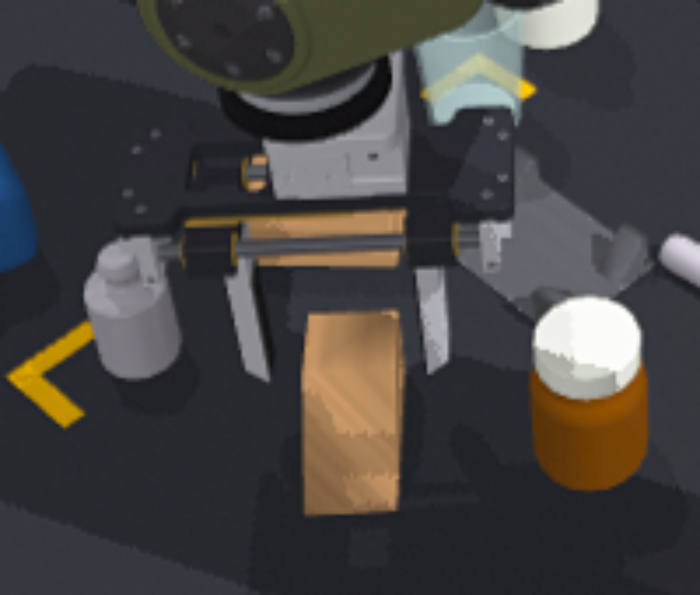

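Request:
{"name": "step_arm", "arguments": {"motion": [[[0,0,0,0,0,0],[0,0,0,0,0,0],[0,0,0,0,0,0],[0,0,0,0,0,0],[0,0,0,0,0,0],[0,0,0,0,0,0]]], "fingers": 0.03, "squeeze": 20}}

```text
time_s: 16.08
ee_pos: [0.5128, 0.306, 0.0135]
eef_rot: [1.142, 1.571, 0.357]
force: [0.1, -1.0, 3.4]
grip_width: 0.0445
```

Request:
{"name": "step_arm", "arguments": {"motion": [[[-0.005,0,0,0,0,0],[-0.015,0,0,0,0,0],[-0.03,0,0,0,0,0],[-0.03,0,0,0,0,0],[0,0,0,0,0,0]]]}}

```text
time_s: 16.7
ee_pos: [0.5139, 0.3066, 0.0962]
eef_rot: [1.272, 1.566, 0.487]
force: [-0.5, 0.0, -1.8]
grip_width: 0.0441
```

```bash
python3 -c "
from h import *
go(.512,.305,.012,45)
from station import camera
c=camera('side');cv2.imwrite('pics/side9.png',cv2.resize(c['pixels'][180:350,110:310,::-1],None,fx=3.5,fy=3.5))"
```

```text
t 16.7 pos [0.5139 0.3066 0.0962] jaw yaw 45.01 toolx [ 0.0042  0.0022 -1.    ] q [ 0.48  0.48  1.47  0.    1.19 -0.31] F [-0.477   0.0451 -1.7563] w 0.0441
turn about tool x: 0.01 (alt -179.99)  shift before turn [ 0.0842 -0.0029 -0.0003]  after turn [ 0.0842 -0.0029 -0.0003]
```

View pics/side9.png

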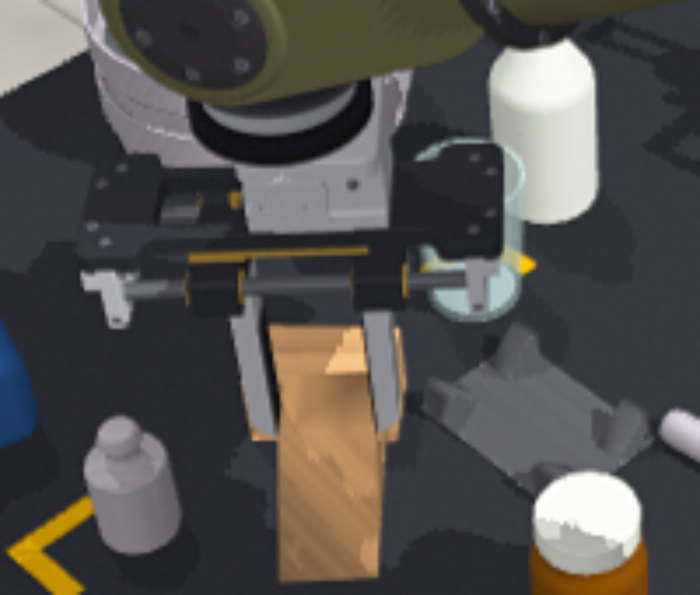

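The chock is held square with its underside level. I'll measure its tip against the TCP from this picture.

```bash
python3 -c "
from h import *
S=cam('side0')
f=lambda x,y:(110+x/3.5-.36,180+y/3.5-.36)
from station import get_obs
p=get_obs()['ee_pos']
P=[onz(S,f(*q),p[2]-.0135) for q in[(280,582),(379,577)]];print(P,np.linalg.norm(P[0]-P[1]))
m=sum(P)/2-p;d=np.array([-.7071,.7071,0]);l=np.array([.7071,.7071,0]);print(m@d,m@l)
import math
rest=np.array([.5335,-.1685]);Y=np.array([-math.sin(math.radians(3.1)),math.cos(math.radians(3.1))])
for dd in(-.03,-.011):
  t=rest+Y*(dd-.0615);print(dd,t)
t=rest+Y*(-.035-.0615);go(t[0],t[1],.21,3.1)
"
```

```text
[array([0.4881657 , 0.36347774, 0.08066935]), array([0.45609491, 0.33115501, 0.08066935])] 0.045533448785490246
0.058047142273979224 0.00014429188941813864
-0.03 [ 0.53844821 -0.25986611]
-0.011 [ 0.53742071 -0.24089391]
t 16.75 pos [0.5131 0.3062 0.0942] jaw yaw 45.01 toolx [ 0.0016  0.0008 -1.    ] q [ 0.48  0.48  1.47  0.    1.19 -0.31] F [-0.6807 -1.1535 -1.551 ] w 0.0445
turn about tool x: 41.91 (alt -138.09)  shift before turn [-0.1163 -0.3855  0.4219]  after turn [-0.1155 -0.0051  0.5716]
```

Request:
{"name": "step_arm", "arguments": {"motion": [[[-0.029,0,0,10.5,0,0],[-0.029,0,0,10.5,0,0],[-0.029,0,0,10.5,0,0],[-0.029,0,0,10.4,0,0],[0,0,0,0,0,0]]]}}

```text
time_s: 17.38
ee_pos: [0.5132, 0.3062, 0.2098]
eef_rot: [2.002, 1.569, 0.487]
force: [-0.4, -0.0, -1.8]
grip_width: 0.0445
```

Request:
{"name": "step_arm", "arguments": {"motion": [[[0,0,0.03,0,0,0],[0,0,0.05,0,0,0],[0,0,0.055,0,0,0],[0,0,0.055,0,0,0],[0,0,0.055,0,0,0],[0,0,0.055,0,0,0],[0,0,0.055,0,0,0],[0,-0.0025,0.055,0,0,0],[0,-0.0025,0.055,0,0,0],[0,0,0.05,0,0,0],[0,0,0.04,0,0,0],[0,0,0.0166,0,0,0]]]}}

```text
time_s: 18.88
ee_pos: [0.538, -0.2666, 0.2066]
eef_rot: [-2.124, 1.567, 2.646]
force: [-0.0, 1.0, -2.2]
grip_width: 0.0447
```

```bash
python3 -c "
from h import *
from station import camera
for n in('side','top'):
  c=camera(n);cv2.imwrite(f'pics/{n}10.png',cv2.resize(c['pixels'][110:260,300:500,::-1],None,fx=4,fy=4));np.savez(n+'10.npz',**c)
go(.5385,-.265,.075,3.1)
"
```

```text
t 18.98 pos [ 0.5383 -0.2657  0.2073] jaw yaw 3.18 toolx [-0.0023  0.0013 -1.    ] q [-0.52  0.4   1.32 -0.    1.42 -0.57] F [ 0.8975  0.8373 -1.1086] w 0.0444
turn about tool x: 0.08 (alt -179.92)  shift before turn [ 0.1323  0.0006 -0.0005]  after turn [ 0.1323  0.0006 -0.0005]
```

View pics/side10.png

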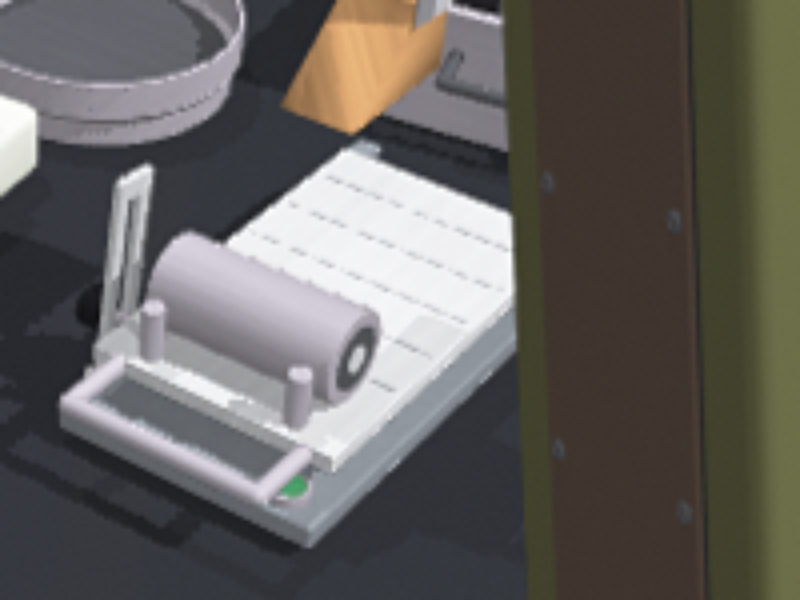

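View pics/top10.png

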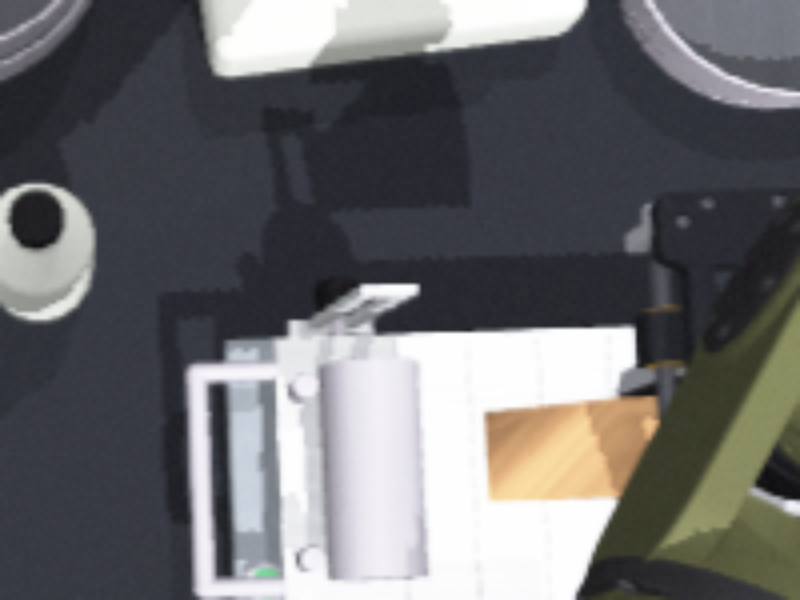

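```bash
python3 -c "
from h import *
np.set_printoptions(precision=4,suppress=True)
T=cam('top10')
f=lambda x,y:(300+x/4-.375,110+y/4-.375)
r=np.array([onz(T,f(*q),.083)[:2] for q in[(322,362),(418,360),(428,577),(331,578)]]);print(r,r.mean(0));a=(r[0]+r[1]-r[2]-r[3]);print(np.degrees(np.arctan2(a[1],a[0])),np.linalg.norm(a)/2)
print('pins',[onz(T,f(*q),.089)[:2] for q in[(303,387),(310,558)]])
P=[onz(T,f(*q),.2066-.0135)[:2] for q in[(486,412),(489,499)]];print('tip',P)
t=sum(P)/2;y=np.radians(3.1);print('ahead',(t-np.array([.538,-.2660]))@[-np.sin(y),np.cos(y)],(t-np.array([.538,-.2660]))@[np.cos(y),np.sin(y)])
m=r.mean(0)-[.5335,-.1685];print('roller in rest',m@[np.cos(y),np.sin(y)],m@[-np.sin(y),np.cos(y)])
"
```

```text
[[ 0.5932 -0.1408]
 [ 0.5955 -0.1941]
 [ 0.4751 -0.2008]
 [ 0.4734 -0.1474]] [ 0.5343 -0.1708]
3.1719008673517006 0.12029131405901325
pins [array([ 0.5783, -0.1296]), array([ 0.484 , -0.1348])]
tip [array([ 0.5552, -0.2057]), array([ 0.5123, -0.2075])]
ahead 0.05954894306045157 -0.0010327491285929329
roller in rest 0.0006706547701547398 -0.0023082531807108097
```

The roller is 2 mm short of the pins and at 3.2°, parallel to the deck's cross axis (3.1°). The chock tip is 59.5 mm ahead of the TCP. I'll lower the chock.

Request:
{"name": "step_arm", "arguments": {"motion": [[[0.03,0,0,0,0,0],[0.04,0,0,0,0,0],[0.03,0,0,0,0,0],[0.02,0,0,0,0,0],[0.01,0,0,0,0,0],[0.003,0,0,0,0,0],[0.002,0,0,0,0,0],[0,0,0,0,0,0]]]}}

```text
time_s: 19.98
ee_pos: [0.539, -0.265, 0.0749]
eef_rot: [1.058, 1.57, -0.458]
force: [-0.4, -0.4, -1.8]
grip_width: 0.0443
```

Request:
{"name": "step_arm", "arguments": {"motion": [[[0.001,0,0,0,0,0],[0.0005,0,0,0,0,0],[0,0,0,0,0,0]]]}}

```text
time_s: 20.35
ee_pos: [0.5388, -0.265, 0.0729]
eef_rot: [1.775, 1.571, 0.258]
force: [0.5, -0.9, -1.9]
grip_width: 0.0447
```

Request:
{"name": "step_arm", "arguments": {"motion": [[[0.001,0,0,0,0,0],[0.001,0,0,0,0,0],[0.001,0,0,0,0,0],[0.0005,0,0,0,0,0],[0,0,0,0,0,0]]]}}

```text
time_s: 20.98
ee_pos: [0.5388, -0.265, 0.0693]
eef_rot: [-2.267, 1.571, 2.5]
force: [-0.9, 0.2, -2.3]
grip_width: 0.0446
```

Request:
{"name": "step_arm", "arguments": {"motion": [[[0.0005,0,0,0,0,0],[0.0005,0,0,0,0,0],[0,0,0,0,0,0]]]}}

```text
time_s: 21.35
ee_pos: [0.5389, -0.265, 0.0685]
eef_rot: [0.878, 1.571, -0.639]
force: [-0.9, 0.7, 1.6]
grip_width: 0.0447
```

Request:
{"name": "step_arm", "arguments": {"motion": [[[-0.0005,0,0,0,0,0],[0,0,0,0,0,0],[0,0,0,0,0,0]]], "fingers": 0.056}}

```text
time_s: 21.72
ee_pos: [0.5389, -0.265, 0.0689]
eef_rot: [1.259, 1.571, -0.257]
force: [-0.2, 0.6, -0.4]
grip_width: 0.056
```

Request:
{"name": "step_arm", "arguments": {"motion": [[[0,0,0,0,0,0],[0,0,0,0,0,0],[0,0,0,0,0,0]]], "fingers": 0.03, "squeeze": 12}}

```text
time_s: 22.1
ee_pos: [0.5388, -0.265, 0.0688]
eef_rot: [1.423, 1.571, -0.094]
force: [0.1, 0.0, 0.2]
grip_width: 0.045
```

```bash
python3 -c "
from h import *
from station import camera
for n in('side','top'):
  c=camera(n);cv2.imwrite(f'pics/{n}11.png',cv2.resize(c['pixels'][160:310,300:500,::-1] if n=='top' else c['pixels'][110:260,300:500,::-1],None,fx=4,fy=4));np.savez(n+'11.npz',**c)
go(.5375,-.245,.069,3.1)
"
```

```text
t 22.2 pos [ 0.5388 -0.265   0.0688] jaw yaw 3.11 toolx [ 0.  0. -1.] q [-0.52  0.52  1.48  0.    1.14 -0.57] F [-1.04   -0.3424 -0.339 ] w 0.0445
turn about tool x: 0.01 (alt -179.99)  shift before turn [-0.0002 -0.0002 -0.02  ]  after turn [-0.0002 -0.0002 -0.02  ]
```

View pics/side11.png

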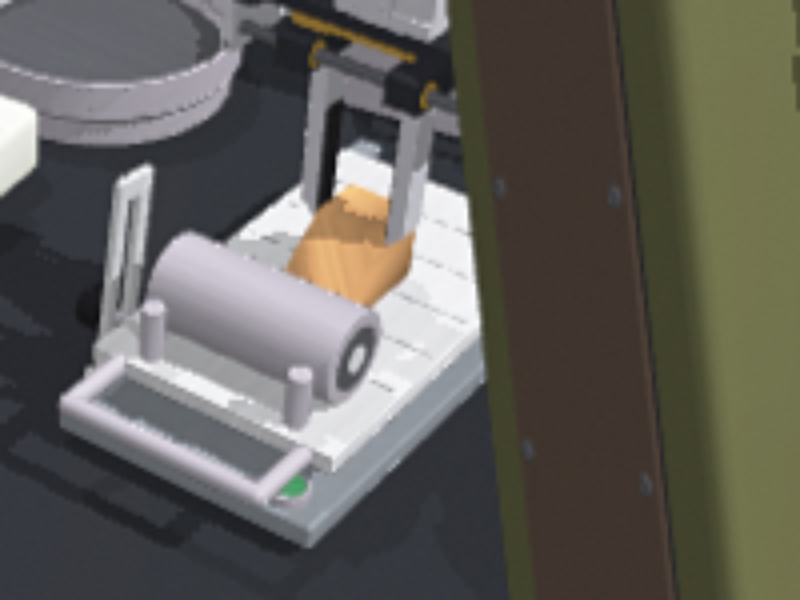

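View pics/top11.png

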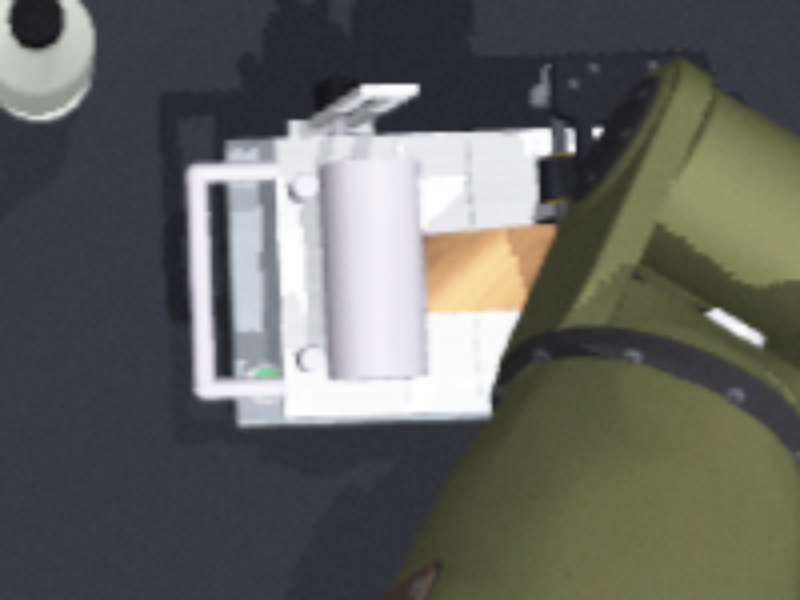

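Request:
{"name": "step_arm", "arguments": {"motion": [[[0,0,-0.005,0,0,0],[0,0,-0.006,0,0,0],[0,0,-0.006,0,0,0],[0,0,-0.003,0,0,0],[0,0,-0.001,0,0,0],[0,0,-0.001,0,0,0],[0,0,0,0,0,0]]]}}

```text
time_s: 23.08
ee_pos: [0.5376, -0.2431, 0.0688]
eef_rot: [2.687, 1.571, 1.171]
force: [-0.2, -0.3, -0.0]
grip_width: 0.0445
```

Request:
{"name": "step_arm", "arguments": {"motion": [[[0,0,-0.001,0,0,0],[0,0,-0.001,0,0,0],[0,0,0,0,0,0]]]}}

```text
time_s: 23.45
ee_pos: [0.5377, -0.2423, 0.0696]
eef_rot: [0.402, 1.568, -1.114]
force: [-0.8, -8.0, 1.8]
grip_width: 0.0444
```

```bash
python3 -c "
from h import *
from station import camera
for n in('side','top'):
  c=camera(n);cv2.imwrite(f'pics/{n}12.png',cv2.resize(c['pixels'][160:310,300:500,::-1] if n=='top' else c['pixels'][150:250,300:433,::-1],None,fx=4 if n=='top' else 6,fy=4 if n=='top' else 6,interpolation=cv2.INTER_CUBIC));np.savez(n+'12.npz',**c)
go(.5375,-.245,.069,3.1)
"
```

```text
t 23.55 pos [ 0.5378 -0.2423  0.0696] jaw yaw 3.10 toolx [ 0.0012 -0.0023 -1.    ] q [-0.48  0.49  1.52 -0.    1.13 -0.54] F [-1.0678 -7.7971  2.758 ] w 0.0447
turn about tool x: -0.00 (alt 180.00)  shift before turn [ 0.0006 -0.0004  0.0027]  after turn [ 0.0006 -0.0004  0.0027]
```

View pics/side12.png

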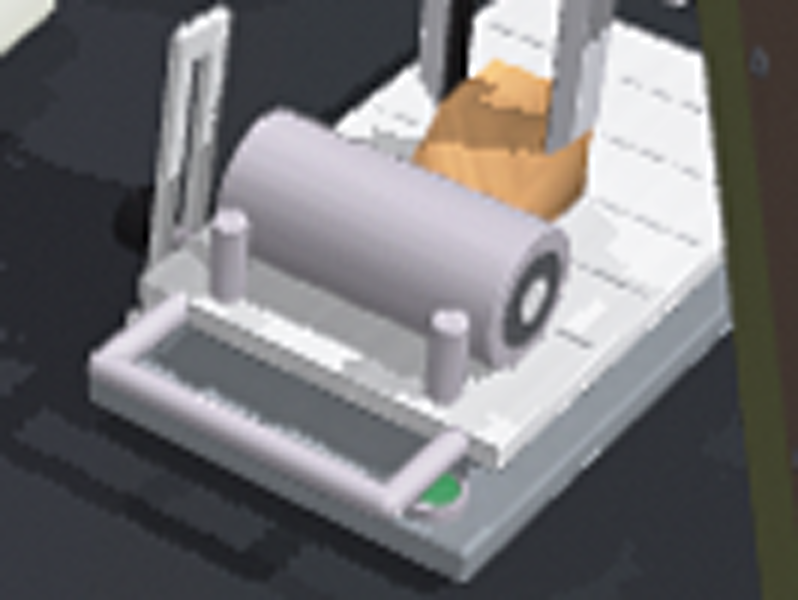

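View pics/top12.png

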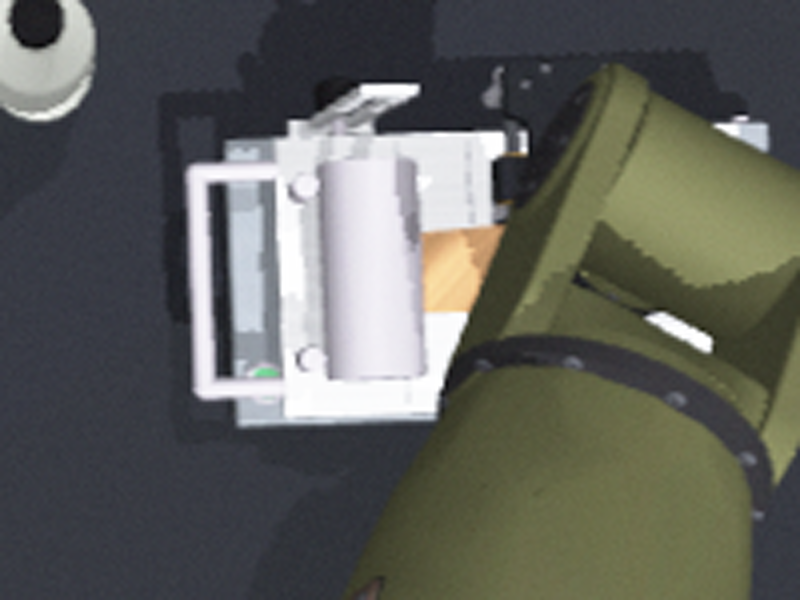

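```bash
python3 -c "
from h import *
for n in('top0','top10','top11','top12'):
  T=cam(n);g=T['pixels'].astype(float).mean(2)
  print(n);
  for r in (205,215,225,235,245): print(r,g[r,374:410].astype(int))
"
```

```text
top0
205 [195 202 197 193 196 200 204 202 203 201 204 203 202 203 202 202 200 220
 231 231 232 231 232 231 232 209 204 232 231 231 231 231 230 231 230 230]
215 [204 220 232 233 232 232 233 232 231 232 232 233 232 232 232 232 232 232
 231 232 232 231 232 232 231 207 203 231 231 230 231 231 231 230 230 231]
225 [232 233 232 232 231 232 231 230 231 231 231 231 229 231 229 228 229 230
 229 230 230 229 228 228 228 229 207 203 228 228 228 229 229 230 229 229]
235 [232 233 232 233 231 232 233 233 232 232 231 231 232 232 232 231 230 231
 231 232 231 231 231 231 230 231 219 219 231 230 231 229 230 230 230 230]
245 [236 236 236 236 235 235 235 235 234 233 233 233 232 233 232 232 231 230
 232 232 231 230 231 230 230 230 229 216 218 230 229 230 230 230 230 231]
top10
205 [239 246 244 243 245 217 130 152 167 183 199 210 222 228 230 234 237 240
 240 242 243 243 241 240 238 238 236 231 227 216 226 250 254 254 254 254]
215 [239 208 207 208 209 187 145 142 164 177 194 203 217 224 229 232 235 237
 240 241 243 243 242 240 238 237 236 232 228 220 209 245 254 254 254 254]
225 [254 250 226 207 207 209 174
[... 1242 characters left out ...]
25 228 231 235 237 239
 242 244 242 242 241 240 224 181 177 172 163 156 224 251 253 250 234 234]
215 [240 208 209 209 210 181 140 152 170 187 201 211 220 226 230 233 236 240
 241 242 243 242 241 239 237 236 217 158 137 130 157 214 234 234 234 234]
225 [254 248 209 210 208 188 146 140 164 179 195 205 218 225 229 233 236 239
 239 241 242 240 240 238 236 235 235 223 203 195 184 177 173 179 188 196]
235 [238 239 227 208 208 209 175 139 157 175 191 205 213 220 227 233 236 238
 240 241 242 241 240 239 236 235 235 232 221 199 187 182 198 209 209 202]
245 [238 240 230 215 213 215 194 155 152 171 187 198 207 217 226 232 236 238
 240 242 242 241 240 238 237 236 234 232 230 224 214 190 231 250 250 250]
```

```bash
python3 -c "
from h import *
T=cam('top12')
Y=np.array([-.0541,.9985])
for r,e in[(205,379.7),(215,378.9),(225,379.4),(235,380.1),(245,380.4)]:
  p=onz(T,(e,r),.083)[:2]; print(p, (p-[.5335,-.1685])@Y-.0283)
for q in[(375.4,206.4),(377.1,249.1)]:
  p=onz(T,q,.089)[:2];print((p-[.5335,-.1685])@Y)
g=T['pixels'][195:260,365:385];cv2.imwrite('pics/pin.png',cv2.resize(T['pixels'][193:263,360:420,::-1],None,fx=8,fy=8,interpolation=cv2.INTER_NEAREST))
print(T['pixels'][204:214,366:386].mean(2).astype(int))
"
```

```text
[ 0.58230012 -0.13999225] -0.002475101268068776
[ 0.55995226 -0.13851739] 0.00020656675558843388
[ 0.5377233  -0.13992505] 3.609425477682504e-06
[ 0.51556081 -0.14177091] -0.0006404953162123424
[ 0.49343596 -0.14272778] -0.00039897344282823627
0.036351491719969486
0.03641111484965114
[[236 235 217 244 250 236 236 228 231 244 243 241 228 167 141 161 177 194
  205 215]
 [147 145 154 244 251 236 222 217 239 246 244 242 245 220 137 158 174 191
  205 217]
 [126 126 140 243 250 219 163 211 245 246 244 244 246 214 129 158 173 190
  206 216]
 [126 124 139 243 254 239 139 188 239 245 245 246 240 191 138 156 176 188
  204 216]
 [128 126 130 241 254 241 131 141 212 244 247 247 228 149 136 155 171 187
  205 214]
 [126 125 128 239 254 246 181 151 161 192 218 212 202 172 134 158 172 189
  205 213]
 [124 126 126 238 253 249 239 197 171 170 186 208 206 173 134 155 173 190
  202 213]
 [125 129 126 235 252 248 248 247 246 234 201 204 204 169 134 154 173 190
  202 213]
 [125 126 124 230 251 249 249 250 239 211 207 208 207 174 132 153 170 190
  202 214]
 [128 122 129 222 249 250 249 250 238 207 204 206 206 170 130 155 170 185
  202 212]]
```

View pics/pin.png

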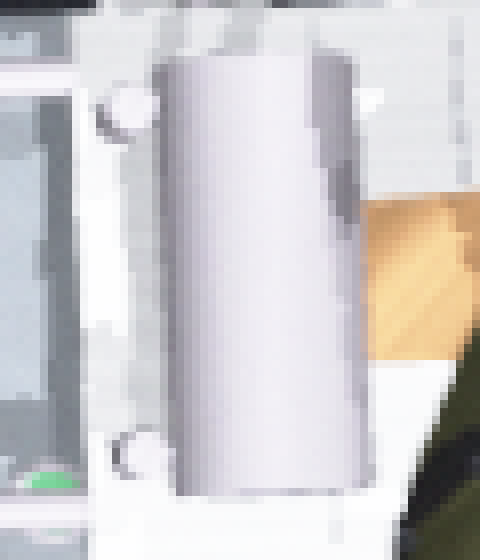

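The pin tops at (375.5,206) and (377,249) now meet the roller's edge at column 379–380, so the roller is snug on the pins. I release the chock.

Request:
{"name": "step_arm", "arguments": {"motion": [[[0,0,0,0,0,0],[0,0,0,0,0,0],[0,0,0,0,0,0]]], "fingers": 0.075}}

```text
time_s: 23.92
ee_pos: [0.5375, -0.2408, 0.0687]
eef_rot: [-2.494, 1.57, 2.273]
force: [0.1, 0.8, -0.1]
grip_width: 0.0711
```

Request:
{"name": "step_arm", "arguments": {"motion": [[[-0.02,0,0,0,0,0],[-0.04,0,0,0,0,0],[-0.05,0,0,0,0,0],[-0.03,0,0,0,0,0],[0,0,0.05,0,0,0],[0,0,0.05,0,0,0],[0,0,0.05,0,0,0],[0,0,0,0,0,0]]]}}

```text
time_s: 24.92
ee_pos: [0.5448, -0.3934, 0.2075]
eef_rot: [-2.214, 1.569, 2.55]
force: [0.8, 0.1, -0.3]
grip_width: 0.0752
```

```bash
python3 -c "
from h import *
from station import camera
for n in('side','top'):
  c=camera(n);cv2.imwrite(f'pics/{n}13.png',cv2.resize(c['pixels'][160:310,300:500,::-1] if n=='top' else c['pixels'][150:250,300:433,::-1],None,fx=4 if n=='top' else 6,fy=4 if n=='top' else 6,interpolation=cv2.INTER_CUBIC));np.savez(n+'13.npz',**c)
go(.5286,-.0765,.2,93.1)
"
```

```text
t 25.02 pos [ 0.5456 -0.3907  0.2083] jaw yaw 3.09 toolx [-0.0006  0.0008 -1.    ] q [-0.68  0.56  1.08  0.    1.5  -0.73] F [-1.1385 -0.5182 -0.5668] w 0.075
turn about tool x: 89.99 (alt -90.01)  shift before turn [ 0.0086 -0.     -0.3146]  after turn [ 0.0085 -0.3146 -0.0001]
```

View pics/side13.png

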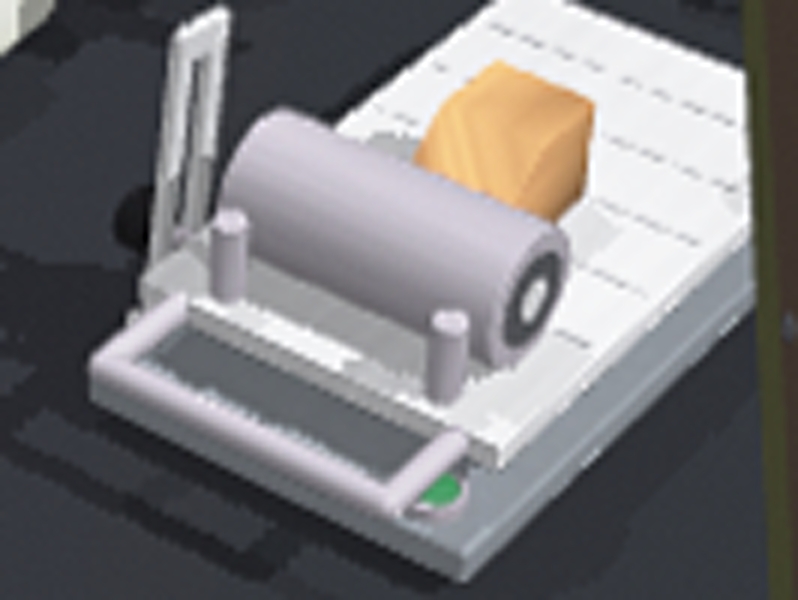

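View pics/top13.png

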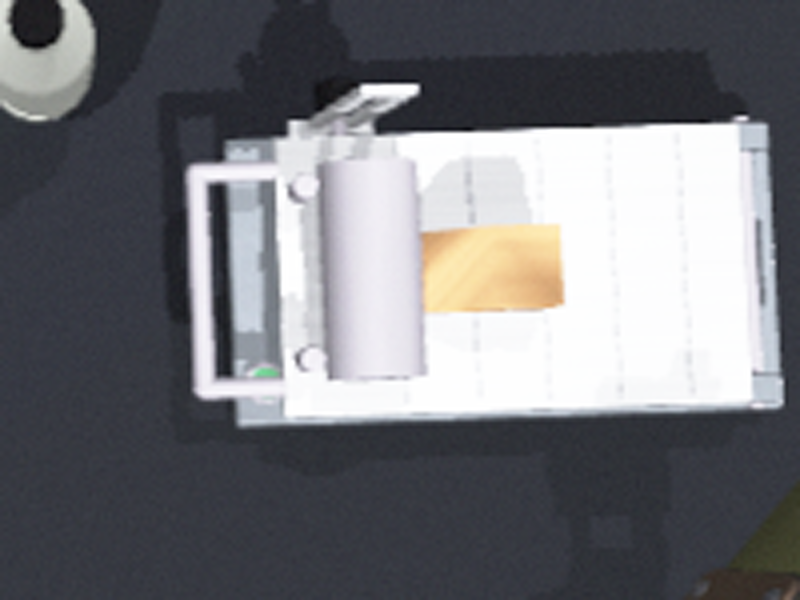

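```bash
python3 -c "
from h import *
T=cam('top13')
Y=np.array([-.0541,.9985]);X=np.array([.9985,.0541])
f=lambda x,y:(300+x/4-.375,160+y/4-.375)
for q in[(559,225),(564,303)]:
  p=onz(T,f(*q),.1)[:2]-[.5335,-.1685];print('back',p@X,p@Y,'tip',p@Y+.09)
g=T['pixels'].mean(2)
for r in(205,215,225,235,245):print(g[r,374:384].astype(int), g[r,400:412].astype(int))
S=cam('side13')
fs=lambda x,y:(300+x/6-.42,150+y/6-.42)
for q in[(497,62),(593,105)]:
  p=onz(S,fs(*q),.1)[:2]-[.5335,-.1685];print('side back',p@X,p@Y)
"
```

```text
back 0.020232211710307424 -0.10052248762655124 tip -0.010522487626551238
back -0.022369326937373344 -0.10117770133201151 tip -0.011177701332011514
[237 244 243 241 243 215 133 155 172 187] [232 227 219 211 230 251 253 249 232 232 231 231]
[237 203 205 207 204 178 137 146 166 179] [231 228 221 210 192 215 231 230 231 232 232 232]
[254 246 205 204 203 184 139 139 160 176] [232 230 224 214 203 184 178 193 201 208 212 217]
[237 236 221 204 205 204 170 132 157 172] [233 231 224 219 205 199 212 220 220 217 211 211]
[237 236 228 212 211 208 191 149 149 170] [233 232 228 221 211 198 242 253 253 253 252 249]
side back 0.022415806049929855 -0.10281746436112202
side back -0.021741237257025453 -0.10091746290687842
```

Request:
{"name": "step_arm", "arguments": {"motion": [[[0,0,0,10,0,0],[0,0,0,10,0,0],[0,0,0,10,0,0],[0,0,0,10,0,0],[0,0,0,10,0,0],[0,0,0,10,0,0],[0,0,0,10,0,0],[0,0,0,10,0,0],[0,0,0,10,0,0],[0,0,0,0,0,0]]], "fingers": 0.042}}

```text
time_s: 26.28
ee_pos: [0.546, -0.3897, 0.2093]
eef_rot: [2.76, 1.57, -0.325]
force: [0.0, -0.2, -0.4]
grip_width: 0.042
```

Request:
{"name": "step_arm", "arguments": {"motion": [[[0,-0.03,0,0,0,0],[0,-0.045,0,0,0,0],[0,-0.045,0,0,0,0],[0,-0.045,0,0,0,0],[0,-0.045,0,0,0,0],[0,-0.045,0,0,0,0],[0,-0.035,0,0,0,0],[0,-0.0246,0,0,0,0],[0,0,0,0,0,0],[0,0,0,0,0,0]]]}}

```text
time_s: 27.52
ee_pos: [0.5285, -0.077, 0.209]
eef_rot: [2.369, 1.571, -0.716]
force: [0.7, 0.5, 0.2]
grip_width: 0.0421
```

```bash
python3 -c "
from h import *
go(.5286,-.0770,.033,93.1)
"
```

```text
t 27.52 pos [ 0.5285 -0.077   0.209 ] jaw yaw -86.75 toolx [ 0.0002 -0.0002 -1.    ] q [-0.21  0.24  1.52 -0.    1.38  1.3 ] F [0.6603 0.5241 0.1858] w 0.0421
turn about tool x: 0.15 (alt -179.85)  shift before turn [ 0.176 -0.    -0.   ]  after turn [ 0.176 -0.    -0.   ]
```

Request:
{"name": "step_arm", "arguments": {"motion": [[[0.04,-0.0005,0,0,0,0],[0.045,0,0,0,0,0],[0.035,0,0,0,0,0],[0.012,0,0,0,0,0],[0,0,0,0,0,0]]]}}

```text
time_s: 28.15
ee_pos: [0.5286, -0.0767, 0.0771]
eef_rot: [-0.155, 1.57, 3.041]
force: [0.2, -1.0, 0.4]
grip_width: 0.0418
```

```bash
python3 -c "
from h import *
from station import camera
for n in('side','top'):
  c=camera(n);cv2.imwrite(f'pics/{n}14.png',cv2.resize(c['pixels'][160:310,300:500,::-1] if n=='top' else c['pixels'][110:260,260:460,::-1],None,fx=4,fy=4,interpolation=cv2.INTER_CUBIC))
go(.5285,-.0765,.033,93.1)
"
```

```text
t 28.25 pos [ 0.5293 -0.0766  0.0783] jaw yaw -86.89 toolx [ 0.002  -0.0004 -1.    ] q [-0.21  0.37  1.67  0.    1.1   1.3 ] F [-0.039   0.0497 -0.0335] w 0.0424
turn about tool x: 0.01 (alt -179.99)  shift before turn [ 0.0453 -0.0002  0.0009]  after turn [ 0.0453 -0.0002  0.0009]
```

View pics/side14.png

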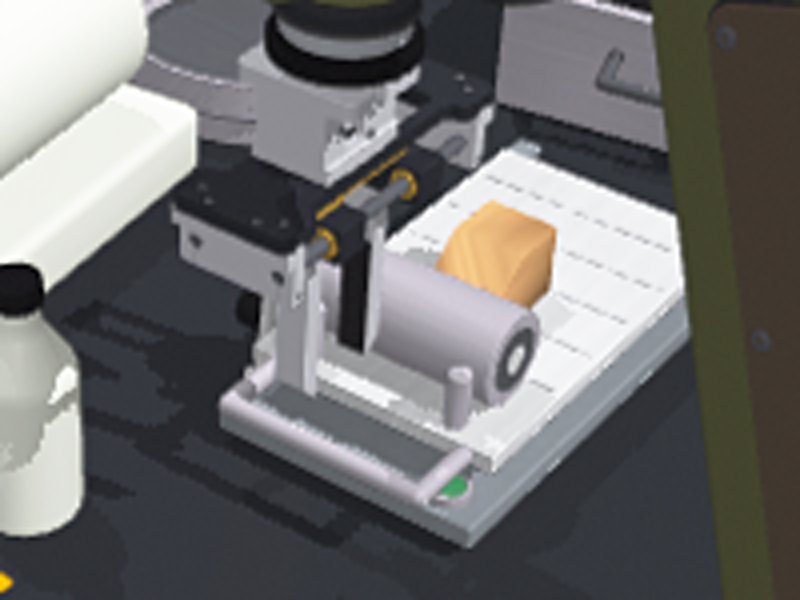

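```bash
python3 -c "
from h import *
S=cam('side0')
f=lambda P:[(a-b+.4)*4 for a,b in zip(proj(S,P),(260,110))]
print('tcp',f([.5293,-.0766,.0783]),'bar c',f([.5285,-.0766,.049]))
print('finger tips inner',f([.5293,-.0766+.021,.0783]),f([.5293,-.0766-.021,.0783]))
print('bar ends',f([.5285+.062,-.0766+.0033,.049]),f([.5285-.062,-.0766-.0033,.049]))
"
```

```text
tcp [np.float64(321.8841807035068), np.float64(408.8475311330361)] bar c [np.float64(320.59069015855573), np.float64(452.57425295426833)]
finger tips inner [np.float64(296.54910460082226), np.float64(427.4170520749109)] [np.float64(346.7158389649222), np.float64(390.64699085091195)]
bar ends [np.float64(228.51031988948498), np.float64(407.2474238553517)] [np.float64(416.9560406811446), np.float64(500.0101968530188)]
```

```bash
python3 -c "
from h import *
S=cam('side0')
f=lambda P,o,s:[(a-b+.4)*s for a,b in zip(proj(S,P),o)]
u=np.array([.7071,.7071,0]);p=np.array([.5111,.3035,.0595])
print(f(p+u*.0375,(110,230),3.5),f(p-u*.0375,(110,230),3.5))
p=np.array([.5125,.3059,.0127])
print(f(p+u*.0375,(110,230),3.5),f(p-u*.0375,(110,230),3.5))
"
```

```text
[np.float64(272.8945633387627), np.float64(341.0597222578164)] [np.float64(426.35396817382525), np.float64(334.12184626732164)]
[np.float64(278.91819339516337), np.float64(403.0870761982479)] [np.float64(427.97469125403677), np.float64(396.03474188436996)]
```

```bash
python3 -c "
from h import *
from station import camera,get_obs
c=camera('side');np.savez('side15.npz',**c);p=c['pixels'][160:240,300:390,::-1]
print(get_obs()['ee_pos'],get_obs()['grip_width'])
im=cv2.resize(p,None,fx=8,fy=8,interpolation=cv2.INTER_CUBIC)
P=get_obs()['ee_pos'];R=Ro.from_euler('xyz',get_obs()['eef_rot']).as_matrix();w=get_obs()['grip_width']/2
for k in(0,.02,.04):
 for sy in(-w,w,-w-.0125,w+.0125):
  for sz in(-.008,.008):
   q=proj(c,P+R@[-k,sy,sz]);cv2.circle(im,(int((q[0]-300+.5)*8),int((q[1]-160+.5)*8)),3,[(0,0,255),(0,255,0),(255,0,0)][int(k/.02+.1)],-1)
cv2.imwrite('pics/tip.png',im[:600,:800])
"
```

```text
[ 0.52934621 -0.07652844  0.07831254] 0.04187338691412626
```

View pics/tip.png

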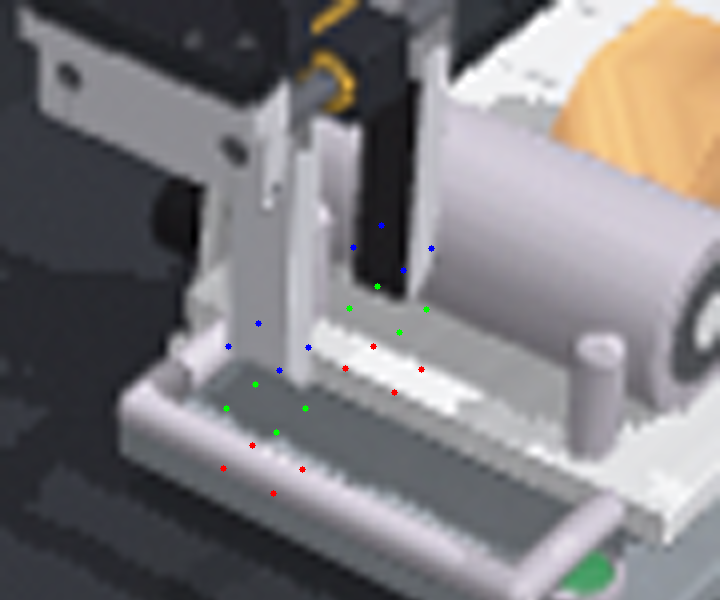

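```bash
python3 -c "
from h import *
S=cam('side0')
def ov(name,o,s,P,jy,w,out):
  im=cv2.imread(name);a=np.radians(jy);y=np.array([np.cos(a),np.sin(a),0]);z=np.array([-y[1],y[0],0])
  for k in(0,.02,.04):
   for sy in(-w/2,w/2):
    for sz in(-.008,.008):
     q=proj(S,np.array(P)+[0,0,k]+y*sy+z*sz);cv2.circle(im,(int((q[0]-o[0]+.5)*s),int((q[1]-o[1]+.5)*s)),3,[(0,0,255),(0,255,0),(255,0,0)][int(k/.02+.1)],-1)
  cv2.imwrite(out,im)
ov('pics/side8.png',(110,230),3.5,[.5125,.3059,.0127],45,.0752,'pics/o8.png')
ov('pics/side2.png',(130,180),2.9,[.5225,.1621,.0169],-92.7,.0939,'pics/o2.png')
ov('pics/side12.png',(300,150),6,[.5378,-.2423,.0696],3.1,.0447,'pics/o12.png')
a=[cv2.imread('pics/o8.png')[200:450,150:500],cv2.imread('pics/o2.png')[200:450,250:550],cv2.imread('pics/o12.png')[0:250,350:650]]
cv2.imwrite('pics/o.png',cv2.hconcat(a)[:, :800]); cv2.imwrite('pics/ob.png',a[2])
"
```

```text
(no output)
```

View pics/o.png

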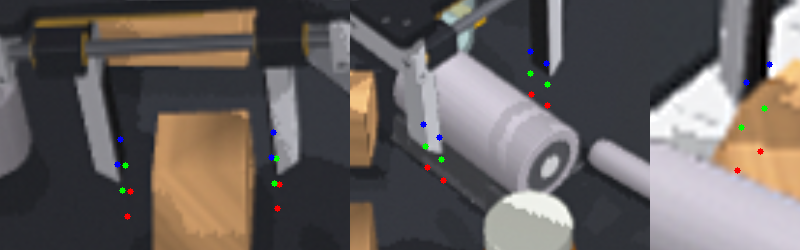

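View pics/ob.png

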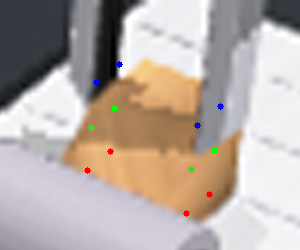

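The overlay shows the real fingertips ending about 27 mm above the reported TCP. That fits the 49.6 mm width read on the 56 mm roller: the pads met it above its axis. A proper grip on the bar therefore needs a lower TCP. I'll tilt the tool 10° so its body stays clear of the roller.

Request:
{"name": "step_arm", "arguments": {"motion": [[[0,0,0,0,0,5],[0,0,0,0,0,5],[0,0,0,0,0,0]]]}}

```text
time_s: 28.68
ee_pos: [0.529, -0.0753, 0.0777]
eef_rot: [1.578, 1.396, -1.508]
force: [-0.7, -0.2, 0.0]
grip_width: 0.0418
```

```bash
python3 -c "
from h import *
go(.5288,-.0822,.0345)
go(.5288,-.0822,.0175)
from station import camera
c=camera('side');cv2.imwrite('pics/side16.png',cv2.resize(c['pixels'][110:260,260:460,::-1],None,fx=4,fy=4,interpolation=cv2.INTER_CUBIC))
"
```

```text
t 28.68 pos [ 0.529  -0.0753  0.0777] jaw yaw -86.79 toolx [ 0.011  -0.1731 -0.9848] q [-0.11  0.36  1.7  -0.2   1.06  1.5 ] F [-0.7466 -0.1692  0.0128] w 0.0418
shift [ 0.0438 -0.0007  0.0006]
t 28.68 pos [ 0.529  -0.0753  0.0777] jaw yaw -86.79 toolx [ 0.011  -0.1731 -0.9848] q [-0.11  0.36  1.7  -0.2   1.06  1.5 ] F [-0.7466 -0.1692  0.0128] w 0.0418
shift [ 0.0605 -0.0036  0.0007]
```

View pics/side16.png

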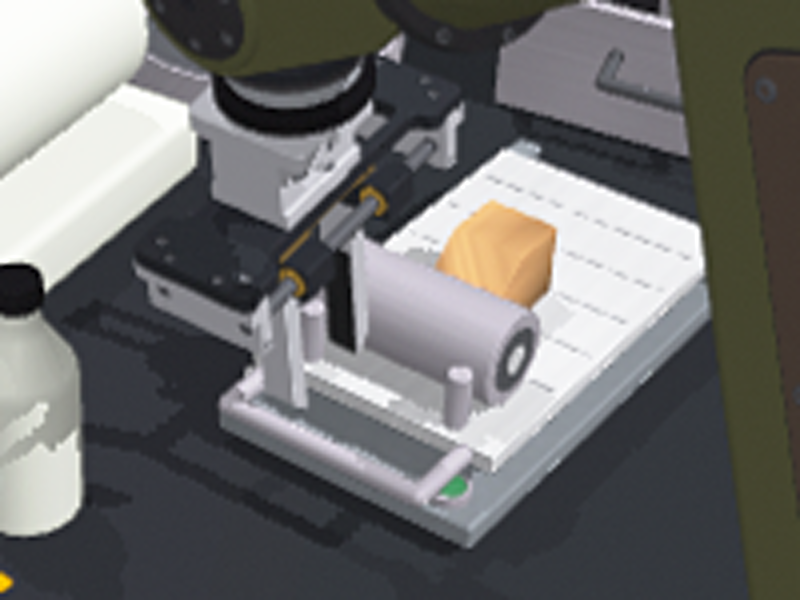

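Request:
{"name": "step_arm", "arguments": {"motion": [[[0.02,-0.002,0,0,0,0],[0.015,-0.0015,0,0,0,0],[0.0085,0,0,0,0,0],[0,0,0,0,0,0]]]}}

```text
time_s: 29.22
ee_pos: [0.5286, -0.0806, 0.0331]
eef_rot: [1.566, 1.397, -1.522]
force: [0.7, 0.3, -0.0]
grip_width: 0.0423
```

```bash
python3 -c "
from h import *
go(.5288,-.0822,.0175)
from station import camera
c=camera('side');cv2.imwrite('pics/side17.png',cv2.resize(c['pixels'][150:250,290:423,::-1],None,fx=6,fy=6,interpolation=cv2.INTER_CUBIC))
"
```

```text
t 29.23 pos [ 0.5286 -0.0806  0.0331] jaw yaw -86.91 toolx [ 0.0085 -0.1729 -0.9849] q [-0.12  0.43  1.73 -0.21  0.97  1.51] F [ 0.6844  0.2523 -0.0433] w 0.0423
shift [ 0.0156 -0.0011 -0.0001]
```

View pics/side17.png

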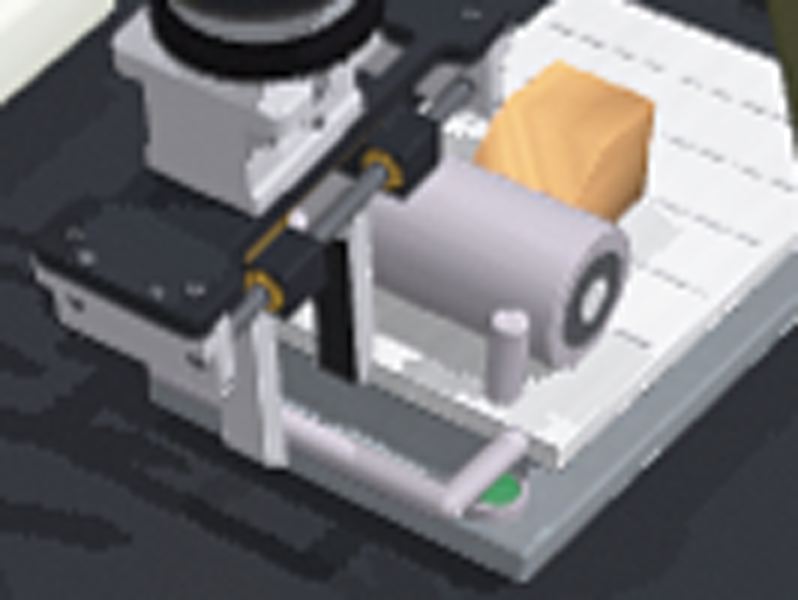

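Request:
{"name": "step_arm", "arguments": {"motion": [[[0.006,-0.001,0,0,0,0],[0.005,0,0,0,0,0],[0.004,0,0,0,0,0],[0,0,0,0,0,0]]]}}

```text
time_s: 29.78
ee_pos: [0.5287, -0.0819, 0.0181]
eef_rot: [1.567, 1.396, -1.52]
force: [-1.0, 0.7, -0.7]
grip_width: 0.0423
```

```bash
python3 -c "
from h import *
go(.5288,-.0822,.0175)
from station import camera
c=camera('side');cv2.imwrite('pics/side18.png',cv2.resize(c['pixels'][150:250,290:423,::-1],None,fx=6,fy=6,interpolation=cv2.INTER_CUBIC))
"
```

```text
t 29.77 pos [ 0.5287 -0.0819  0.0181] jaw yaw -86.88 toolx [ 0.0088 -0.1733 -0.9848] q [-0.13  0.45  1.74 -0.21  0.94  1.52] F [-1.047   0.6506 -0.7344] w 0.0423
shift [ 0.0006  0.0002 -0.0001]
```

View pics/side18.png

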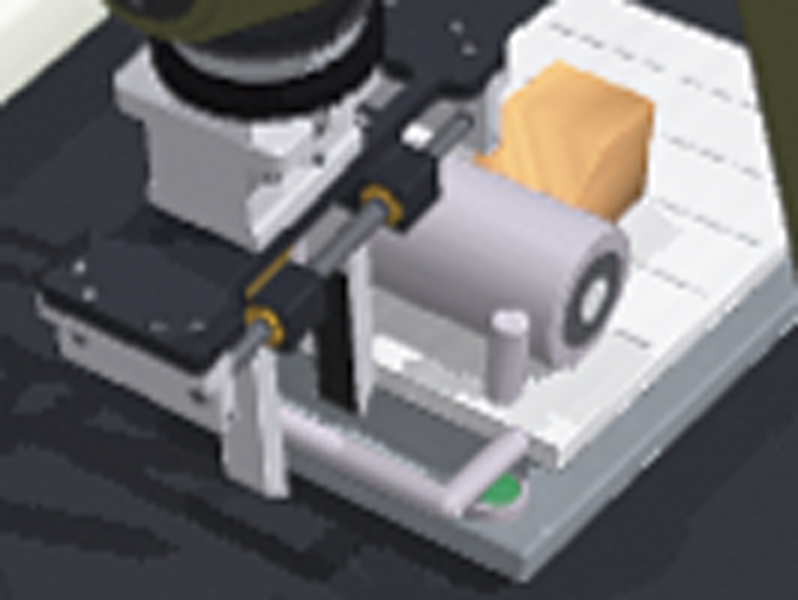

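The bar at about (300,436) now passes between the fingers, with the tips roughly 7 mm below its centre. I'll close.

Request:
{"name": "step_arm", "arguments": {"motion": [[[0,0,0,0,0,0],[0,0,0,0,0,0],[0,0,0,0,0,0],[0,0,0,0,0,0],[0,0,0,0,0,0]]], "fingers": 0.004, "squeeze": 35}}

```text
time_s: 30.45
ee_pos: [0.529, -0.083, 0.0188]
eef_rot: [1.572, 1.395, -1.515]
force: [0.7, -8.7, 0.3]
grip_width: 0.0111
```

```bash
python3 -c "
from h import *
go(.5288,-.0822,.0175)
from station import get_obs
o=get_obs();R=Ro.from_euler('xyz',o['eef_rot']).as_matrix()
# arc: grip point at bar; translation only path
Y=np.array([-.0541,.9985,0])
for th in np.linspace(0,.21,9)[1:]:
  d=Y*(.315*np.cos(th)-.004*np.sin(th)-.315)+np.array([0,0,.315*np.sin(th)+.004*np.cos(th)-.004])
  print(round(th,3),R.T@d)
"
```

```text
t 30.45 pos [ 0.529  -0.083   0.0188] jaw yaw -86.89 toolx [ 0.0098 -0.175  -0.9845] q [-0.13  0.45  1.74 -0.22  0.94  1.52] F [ 0.7482 -8.7281  0.2737] w 0.0111
shift [ 0.0011 -0.001   0.0002]
0.026 [-0.0081  0.0017 -0.    ]
0.052 [-0.0162  0.0035 -0.    ]
0.079 [-0.0242  0.0056 -0.    ]
0.105 [-0.0321  0.0079 -0.    ]
0.131 [-0.04    0.0104 -0.    ]
0.158 [-0.0478  0.0131 -0.    ]
0.184 [-0.0555  0.016  -0.    ]
0.21 [-0.0632  0.0191 -0.    ]
```

Request:
{"name": "step_arm", "arguments": {"motion": [[[-0.002,0.001,0,0,0,0],[-0.003,0.001,0,0,0,0],[-0.003,0.0007,0,0,0,0],[-0.004,0.0009,0,0,0,0],[-0.004,0.0009,0,0,0,0],[0,0,0,0,0,0]]]}}

```text
time_s: 31.2
ee_pos: [0.529, -0.0837, 0.0354]
eef_rot: [1.572, 1.396, -1.515]
force: [0.5, -1.5, -0.1]
grip_width: 0.0112
```

```bash
python3 -c "
from h import *
go(.5288,-.0822,.0175)
from station import camera
c=camera('side');cv2.imwrite('pics/side19.png',cv2.resize(c['pixels'][150:250,290:423,::-1],None,fx=6,fy=6,interpolation=cv2.INTER_CUBIC))
"
```

```text
t 31.2 pos [ 0.529  -0.0837  0.0354] jaw yaw -86.90 toolx [ 0.0096 -0.1735 -0.9848] q [-0.13  0.42  1.73 -0.21  0.97  1.5 ] F [ 0.4629 -1.4844 -0.0754] w 0.0112
shift [ 0.0174 -0.0046  0.0001]
```

View pics/side19.png

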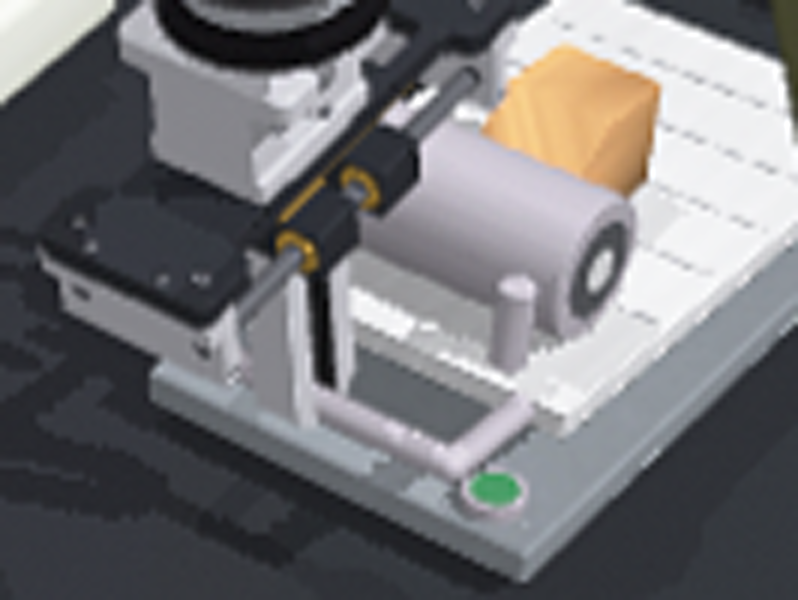

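The deck is rising with the handle and the roller and chock stay put. I'll continue.

Request:
{"name": "step_arm", "arguments": {"motion": [[[-0.004,0.001,0,0,0,0],[-0.004,0.0011,0,0,0,0],[-0.004,0.0011,0,0,0,0],[-0.004,0.0012,0,0,0,0],[-0.004,0.0012,0,0,0,0],[-0.004,0.0013,0,0,0,0],[-0.004,0.0013,0,0,0,0],[-0.004,0.0014,0,0,0,0],[-0.004,0.0014,0,0,0,0],[-0.004,0.0015,0,0,0,0],[0,0,0,0,0,0]]]}}

```text
time_s: 32.62
ee_pos: [0.5293, -0.089, 0.0772]
eef_rot: [1.572, 1.396, -1.515]
force: [-1.6, 1.5, 1.0]
grip_width: 0.011
```

Request:
{"name": "step_arm", "arguments": {"motion": [[[-0.003,0.0012,0,0,0,0],[-0.002,0.0008,0,0,0,0],[-0.002,0.0008,0,0,0,0],[0,0,0,0,0,0]]]}}

```text
time_s: 33.12
ee_pos: [0.5293, -0.0904, 0.0842]
eef_rot: [1.571, 1.396, -1.516]
force: [1.0, 4.1, -3.6]
grip_width: 0.0112
```

Request:
{"name": "step_arm", "arguments": {"motion": [[[-0.001,0.0004,0,0,0,0],[-0.001,0.0004,0,0,0,0],[0,0,0,0,0,0]]]}}

```text
time_s: 33.5
ee_pos: [0.5292, -0.0907, 0.0858]
eef_rot: [1.569, 1.397, -1.519]
force: [3.0, 4.8, -9.5]
grip_width: 0.0109
```

```bash
python3 -c "
from h import *
go(.5288,-.0822,.0175)
from station import camera
c=camera('side');np.savez('side20.npz',**c);cv2.imwrite('pics/side20.png',cv2.resize(c['pixels'][130:250,290:450,::-1],None,fx=5,fy=5,interpolation=cv2.INTER_CUBIC))
"
```

```text
t 33.5 pos [ 0.5292 -0.0907  0.0858] jaw yaw -86.88 toolx [ 0.009  -0.173  -0.9849] q [-0.14  0.35  1.69 -0.19  1.07  1.46] F [ 3.0167  4.82   -9.4892] w 0.0109
shift [ 0.0658 -0.0202 -0.0001]
```

View pics/side20.png

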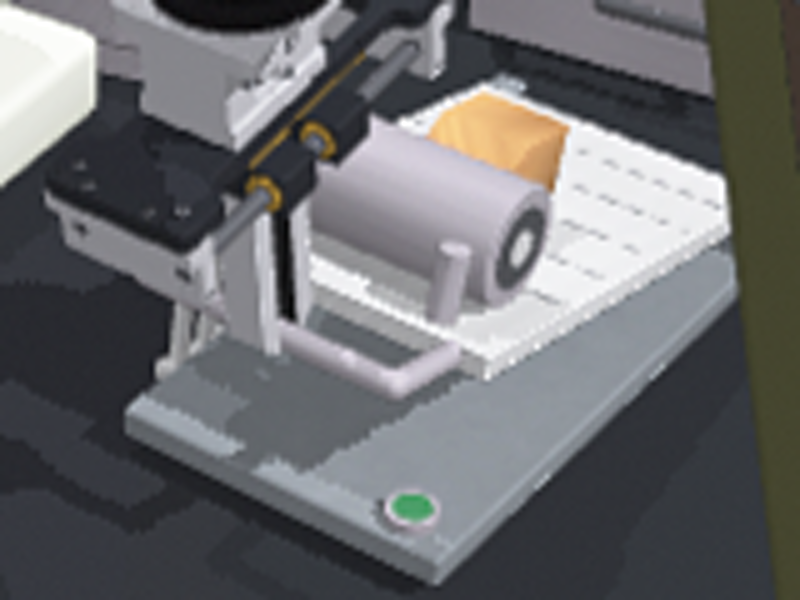

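Request:
{"name": "step_arm", "arguments": {"motion": [[[-0.001,0.0004,0,0,0,0],[-0.001,0.0004,0,0,0,0],[0,0,0,0,0,0]]]}}

```text
time_s: 33.92
ee_pos: [0.5291, -0.0908, 0.0865]
eef_rot: [1.565, 1.398, -1.522]
force: [9.7, 5.4, -24.8]
grip_width: 0.011
```

The upper stop is reached: the force rose to 25 N with almost no motion. I unload, open and retreat.

Request:
{"name": "step_arm", "arguments": {"motion": [[[0.0015,-0.0005,0,0,0,0],[0,0,0,0,0,0]]]}}

```text
time_s: 34.17
ee_pos: [0.5292, -0.0907, 0.0859]
eef_rot: [1.567, 1.397, -1.52]
force: [4.7, 6.6, -13.1]
grip_width: 0.011
```

Request:
{"name": "step_arm", "arguments": {"motion": [[[0,0,0,0,0,0],[0,0,0,0,0,0],[0,0,0,0,0,0],[0,0,0,0,0,0]]], "fingers": 0.04}}

```text
time_s: 34.67
ee_pos: [0.5294, -0.0913, 0.0869]
eef_rot: [1.573, 1.396, -1.515]
force: [-0.3, -0.2, 0.1]
grip_width: 0.0397
```

Request:
{"name": "step_arm", "arguments": {"motion": [[[-0.01,0,0,0,0,0],[-0.02,0,0,0,0,0],[-0.03,0,0,0,0,0],[-0.04,0,0,0,0,0],[-0.04,0,0,0,0,0],[-0.03,0,0,0,0,0],[0,0,0.04,0,0,0],[0,0,0.05,0,0,0],[0,0,0.04,0,0,0],[0,0,0,0,0,0]]]}}

```text
time_s: 35.92
ee_pos: [0.3967, -0.0687, 0.2554]
eef_rot: [1.585, 1.396, -1.503]
force: [0.8, -0.7, 0.3]
grip_width: 0.0399
```

```bash
python3 -c "
from h import *
go(.5288,-.0822,.0175)
from station import camera
c=camera('side');np.savez('side21.npz',**c);cv2.imwrite('pics/side21.png',c['pixels'][:,:,::-1])
cv2.imwrite('pics/side21c.png',cv2.resize(c['pixels'][130:250,290:450,::-1],None,fx=5,fy=5,interpolation=cv2.INTER_CUBIC))
c=camera('top');np.savez('top21.npz',**c);cv2.imwrite('pics/top21.png',cv2.resize(c['pixels'][130:310,260:500,::-1],None,fx=3.3,fy=3.3,interpolation=cv2.INTER_CUBIC))
"
```

```text
t 35.92 pos [ 0.3967 -0.0687  0.2554] jaw yaw -86.93 toolx [ 0.0119 -0.1738 -0.9847] q [-0.14 -0.11  1.8  -0.17  1.42  1.4 ] F [ 0.8023 -0.7139  0.2928] w 0.0399
shift [ 0.2381 -0.0212 -0.1306]
```

View pics/side21.png

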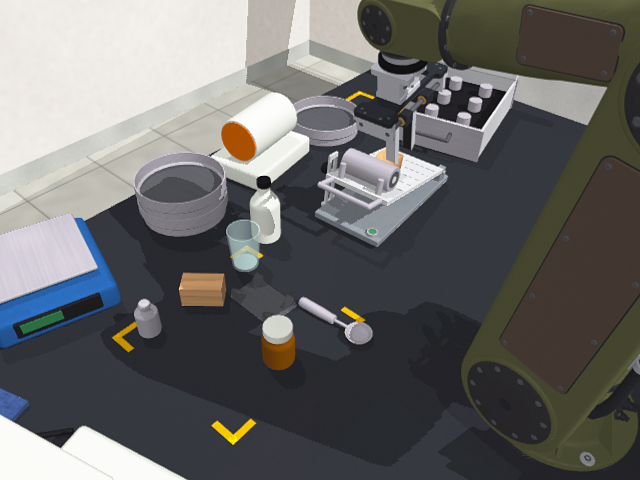

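View pics/side21c.png

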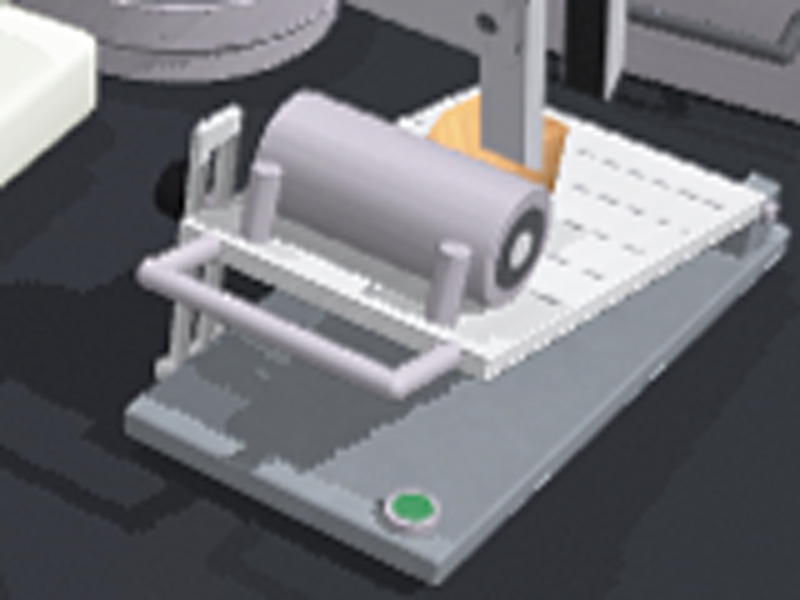

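View pics/top21.png

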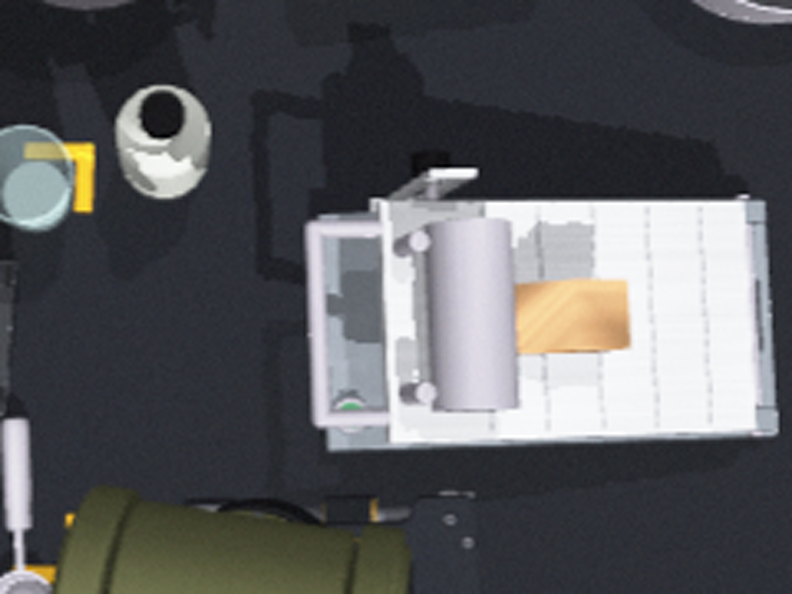

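```bash
python3 -c "
from h import *
S=cam('side21');T=cam('top21')
for s,t in[((402,383),(320,419)),((148,270),(312,228))]:
  P,e=tri(S,(290+s[0]/5-.4,130+s[1]/5-.4),T,(260+t[0]/3.3-.35,130+t[1]/3.3-.35));print(P,e,'angle',np.arcsin((P[2]-.045)/.315)-.0127)
Y=np.array([-.0541,.9985]);X=np.array([.9985,.0541]);h=np.array([.5335,-.1685])-Y*.223
f=lambda q:(260+q[0]/3.3-.35,130+q[1]/3.3-.35)
def deck(q,n,th=.21):
  # height n above deck top (10 mm above hinge)
  o,d=ray(T,f(q)); N=np.r_[-Y*np.sin(th),np.cos(th)];A=np.r_[Y*np.cos(th),np.sin(th)];H=np.r_[h,.045]
  s=(n+.010-(o-H)@N)/(d@N);p=o+d*s-H;return (p@np.r_[X,0]).round(4),(p@A-.223).round(4)
print('roller edges',[deck(q,.028) for q in[(430,222),(512,220),(519,407),(435,410)]])
print('chock back',[deck(q,.045) for q in[(627,280),(630,348)]])
print('pins',[deck(q,.034) for q in[(419,241),(425,392)]])
from station import get_obs;o=get_obs();print(o['time_s'],np.abs(o['joint_vel']).max())
"
```

```text
[ 0.46518228 -0.08791255  0.12001318] 0.0029164555514546767 angle 0.22774729636263502
[ 0.59027893 -0.07960944  0.12009012] 0.0008012905092927274 angle 0.2279987976712547
roller edges [(np.float64(0.0607), np.float64(0.0246)), (np.float64(0.0619), np.float64(-0.0318)), (np.float64(-0.0591), np.float64(-0.0307)), (np.float64(-0.0593), np.float64(0.0266))]
chock back [(np.float64(0.0203), np.float64(-0.1014)), (np.float64(-0.0235), np.float64(-0.1012))]
pins [(np.float64(0.0478), np.float64(0.035)), (np.float64(-0.0478), np.float64(0.0352))]
36.025 0.031244518999474946
```

Request:
{"name": "step_arm", "arguments": {"motion": [[[0,0,0,0,0,0],[0,0,0,0,0,0],[0,0,0,0,0,0],[0,0,0,0,0,0]]]}}

```text
time_s: 36.52
ee_pos: [0.3981, -0.0687, 0.2539]
eef_rot: [1.569, 1.396, -1.518]
force: [0.5, 0.1, -0.4]
grip_width: 0.0398
```

```bash
python3 -c "
from h import *
from station import camera,ticket
c=camera('side');a=c['pixels'].astype(int);b=cam('side21')['pixels'].astype(int);z=cam('side0')['pixels'].astype(int)
print('roller region diff',np.abs(a-b)[155:200,330:430].max(axis=2).mean())
for n,(x0,x1,y0,y1) in dict(block=(178,228,270,308),jar=(260,298,316,370),weight=(132,164,298,340),bottle=(250,282,175,245),scoop=(300,375,295,345)).items():print(n,np.abs(a-z)[y0:y1,x0:x1].max(axis=2).mean().round(1))
print(ticket.hand_in())
"
```

```text
roller region diff 1.3866666666666667
block 36.4
jar 19.2
weight 28.6
bottle 18.6
scoop 17.4
the job is handed in; nothing more can be done
None
```

The run is set up and handed in at about 36.5 s. The roller lies crosswise by the pins with the chock snug on its low side. The deck is lifted to its upper stop and let go, with the gripper clear of everything.

**Last checks, from the camera images:**
- **Roller:** about 3 mm short of the pins, within 2 mm of centre and parallel to the pin line.
- **Chock:** thin edge about 11 mm downhill of the rest line, centred within 2 mm and straight. Resting against the roller fits these positions; I could not measure the contact force.
- **Deck:** the lift force rose to 25 N with almost no further motion at the stop. Triangulating the handle gave about 0.228 rad against the nominal 0.21, which I put down to measuring error.
- **Rest:** the last two side pictures, 0.6 s apart, showed no visible movement of the roller.

**Checks that disagreed or settled nothing:**
- **Fingertips:** they showed about 27 mm above the reported TCP. The roller and chock were therefore gripped higher up than planned. I corrected for this and tilted the tool before gripping the handle.
- **Chock tip:** the arm's position and the cameras differed by up to 4 mm on where it was while I pushed it up, about 2 mm after release.
- **Bystanders:** the before-and-after picture difference was inconclusive (17 to 36 grey levels), probably from the changed arm shadow. By eye they stand where they were, and nothing was seen to touch them.

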